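# Sort the weld coupons out of the covered dish

### The arm

A 6-joint arm with a two-finger parallel gripper is mounted at the origin on the work surface. World frame = base frame: x ahead of the robot, y to its left, z up, the work surface at z = 0. Lengths are in m, angles in rad, forces in N, time in s.
With the tool pointing down it reaches from about 0.35 to 0.975 m from the base axis. Payload 4.9 kg.
Tool frame: the origin (TCP) lies between the finger pads; the fingertips stand 19 mm ahead of it and the grasp point (between the pads) is the TCP; z points along the fingers, y is the line along which they close (so a half turn about z gives the same grasp; the last joint's range is limited). The gripper opens to 85 mm and grips with 20 to 120 N. Pads are 22 mm wide; open, the fingers measure 114 mm over their backs; the gripper's body (76 mm by 85 mm) begins 54 mm behind the grasp point. The pads swing forward as they close: fully open they stand 13 mm farther back than shut.
Start: joints at [-1.335, 0.053, 1.613, -0, 1.476, -0.119], TCP at [0.217, -0.586, 0.216] pointing down, gripper open.
Joint ranges: [-3.01, 3.01], [-1.01, 2.22], [0.06, 2.58], [-1.02, 4.17], [0.09, 2.62], [-3.14, 3.14]. Speed limits (rad/s): [2.57, 2.57, 3.14, 3.14, 3.14, 3.14].

### API

Orientations are given as a rotation vector (axis times angle).
In Python, from station import ctrl gives the robot as it stands. The module is installed in compiled form; this text tells all that it offers.
- The arm moves only by the tool servo_tool, never from a script. Its argument "increments" is a list that holds one entry, the list of rows, each a list of 5 numbers: the finger opening in cm, from 0 to 8.54, then the shift along the tool's x, y, z in cm, then the turn about the tool's z in degrees. A call has 1 to 5 rows; each row is the pose to reach, as a shift and turn from the pose commanded when the call began, along the tool's axes at that moment; what a row does not reach only later rows make up. A row lasts 1/10 s, in which the tool goes at most 50 mm and 8.59 degrees, less where a joint would pass 70% of its speed; a pose out of reach is approached as far as the arm can. A call with a gripper value outside its range is refused whole. The fingers move at their own pace and stop on an object; "newtons" is the grip in N (left out, the last holds). Time passes only in rows, so rows that repeat a pose let the fingers close. It gives the time, the measured TCP pose, the force, the opening and the grip force at its end, in the units of the state.
- ctrl.get_obs(): the state, without advancing time (a new reading comes with each control period).
- ctrl.get_image(name): name is "scene" or "top"; returns a dict with "img" (480x640x3 uint8, red, green, blue), "fx", "fy", "cx", "cy" (pixels), "rvec" (rotation vector, rad) and "tvec" (3), from world to camera coordinates, as OpenCV has them. Camera axes: x right, y down, z forward; pixel columns grow to the right and rows downward; lengths in m; the calibration is good to about 2 mm. A picture is of the moment at which its call begins. There is no depth.
- ctrl.finish_job(): hands the job in; it is judged then, once.
The state is a dict: "t": time; "q": joint angles; "dq": joint speeds; "effort": joint torques, N m; "tool_pos": TCP position; "tool_rot": TCP orientation; "contact_force": force on the tool from outside, world axes, zero at the start; "wrist_torque": the same for the moment, N m; "opening": finger opening in m; "grip_force": force on a finger pad.
Only numpy, scipy, OpenCV 4.12 (cv2) and the standard library are available. Lean on these libraries where they do the work, as an engineer would, in place of code of your own. Each camera call takes 0.05 s, during which the arm holds its last target. There are 200 camera calls.

### The job

Tip the dish lid up by its orange tab, edge first with the far edge still resting on the dish, then carry it low (under about 10 cm) and lay it right way up on the red rubber mat. Sort every steel weld coupon, those in the dish and those lying on the table, into the blue tray, each lying across the row that fits its length. Last, put the lid back far edge first with the tab side still raised, lower it shut so that it sits flat and centred on the dish, and leave all the other things alone.

Things in the scene. Friction and masses are not known exactly. Their poses are not given: they have to be found in the camera images.
- dish: shallow green dish bottom, fixed to the table: a round plate 164 mm across and 4 mm thick with a raised locating lip on it (138 mm outer, 132 mm inner diameter, 5 mm high above the plate). Origin: centre of its underside on the table; coupons lie inside the lip on the plate, 4 mm above the table.
- lid: loose clear petri-dish lid, about 90 g, 153 mm outer diameter, 23 mm high, 3 mm walls, open underneath; its skirt fits round the dish's lip with 4.5 mm play all round and rests on the plate, 4 mm above the table. Origin: centre of the lower edge of the skirt; z up; the orange tab is at -x, the far edge at +x.
- lid_tab (a point): centre of the orange lifting tab that stands on the lid's top near its edge: an upright block 12 mm (along lid x, radial) by 26 mm (along lid y) by 24 mm high, from 23 to 47 mm above the lid's lower edge, 58 mm from the lid's axis; the point is 35 mm above the lower edge. It starts roughly towards the robot.
- lid_far_edge (a point): point on the lower outer edge of the skirt opposite the tab, 76.5 mm from the lid's axis along lid +x, about which the lid is tipped up.
- mat: red rubber mat, 170 x 170 x 3 mm, fixed, where the lid is put meanwhile. Origin: centre of its underside; it may be left or right of the dish.
- tray: blue sorting tray, fixed, left or right of the dish: 128 mm (x) by 160 mm (y), 3 mm floor, 4 mm walls rising 6 mm above it. Three rows side by side along y, each 120 mm long (x) and 38, 48, 58 mm wide inside (y): 10 mm wider than the coupon that belongs there, lying across (its length along tray y). Two coupons fit per row, e.g. at x = +28 and -28 mm. Origin: centre of its underside.
- row_short (a point): middle of the floor of the narrowest row (38 mm), for 28 mm coupons; axes as the tray's; 57 mm to the tray's -y.
- row_medium (a point): middle of the floor of the middle row (48 mm), for 38 mm coupons; axes as the tray's; 10 mm to the tray's -y.
- row_long (a point): middle of the floor of the widest row (58 mm), for 48 mm coupons; axes as the tray's; 47 mm to the tray's +y.
- short1: short weld test coupon: steel bar 28 mm long, 16 x 16 mm square section, dark weld bead (flat mark, 6 mm wide) round its middle; starts on the dish floor under the lid, or is absent. Origin at its centre (8 mm above what it lies on), x along its length. The three lengths 28, 38 and 48 mm look alike otherwise.
- medium1: medium weld test coupon: steel bar 38 mm long, 16 x 16 mm square section, dark weld bead (flat mark, 6 mm wide) round its middle; starts on the dish floor under the lid, or is absent. Origin at its centre (8 mm above what it lies on), x along its length. The three lengths 28, 38 and 48 mm look alike otherwise.
- medium2: medium weld test coupon: steel bar 38 mm long, 16 x 16 mm square section, dark weld bead (flat mark, 6 mm wide) round its middle; starts on the dish floor under the lid, or is absent. Origin at its centre (8 mm above what it lies on), x along its length. The three lengths 28, 38 and 48 mm look alike otherwise.
- long1: long weld test coupon: steel bar 48 mm long, 16 x 16 mm square section, dark weld bead (flat mark, 6 mm wide) round its middle; starts on the dish floor under the lid, or is absent. Origin at its centre (8 mm above what it lies on), x along its length. The three lengths 28, 38 and 48 mm look alike otherwise.
- short2: short weld test coupon: steel bar 28 mm long, 16 x 16 mm square section, dark weld bead (flat mark, 6 mm wide) round its middle; starts on the bare table on the robot's side of the dish, or is absent. Origin at its centre (8 mm above what it lies on), x along its length. The three lengths 28, 38 and 48 mm look alike otherwise.
- long2: long weld test coupon: steel bar 48 mm long, 16 x 16 mm square section, dark weld bead (flat mark, 6 mm wide) round its middle; starts on the bare table on the robot's side of the dish, or is absent. Origin at its centre (8 mm above what it lies on), x along its length. The three lengths 28, 38 and 48 mm look alike otherwise.
- wire_brush: wire brush with handle, 200 mm long, lying on the table; a bystander, to be left alone
- hammer: hammer, 240 mm long, lying on the table; a bystander, to be left alone
- tape_roll: cream-coloured tape roll, 72 mm across, 25 mm high; a bystander, to be left alone
- magnet: yellow L-shaped welding magnet, 18 mm high, legs about 70 mm; a bystander, to be left alone
- spray_can: green spray can, 60 mm across, 170 mm high; a bystander, to be left alone
- paste_jar: jar with black cap, 64 mm across, 60 mm high; a bystander, to be left alone
- screwdriver: screwdriver, 180 mm long, lying on the table; a bystander, to be left alone
Not all that is in view belongs to the job. Several things have the shape of the mat; the one meant has the colours described above.

How it is judged:
On the way, in this order (a step that is already met when the one before it is completed fails the run):
1. the lid is tipped up at the tab side (more than 0.10 rad) while its far edge still rests on the dish (within 8 mm of the plate) and it is still over the dish (angle between lid's own z axis and vertical between 0.1 and 0.8 rad and z of lid_far_edge in the frame of dish below 0.012 m and z of lid_tab in the frame of dish above 0.046 m and horizontal distance between lid and dish below 0.015 m), for 0.2 s.
2. the lid lies flat and right way up on the red rubber mat (its centre within 50 mm of the mat's), released (horizontal distance between lid and mat below 0.05 m and z of lid in the frame of mat below 0.006 m and angle between lid's own z axis and vertical below 0.05 rad and contact force between lid and the fingers below 0.05 N), for 0.3 s.
3. every coupon lies in the row that fits its length, and the lid is still off the dish (y of short1 in the frame of row_short between -0.009 and 0.009 m and x of short1 in the frame of row_short between -0.056 and 0.056 m and z of short1 in the frame of row_short between 0.004 and 0.011 m and angle between the x axis of each of short1, medium1, medium2, long1, short2, long2 and the y axis of tray, either way round below 0.35 rad and linear speed of each of short1, medium1, medium2, long1, short2, long2 below 0.03 m/s and y of medium1 in the frame of row_medium between -0.009 and 0.009 m and x of medium1 in the frame of row_medium between -0.056 and 0.056 m and z of medium1 in the frame of row_medium between 0.004 and 0.011 m and y of medium2 in the frame of row_medium between -0.009 and 0.009 m and x of medium2 in the frame of row_medium between -0.056 and 0.056 m and z of medium2 in the frame of row_medium between 0.004 and 0.011 m and y of long1 in the frame of row_long between -0.009 and 0.009 m and x of long1 in the frame of row_long between -0.056 and 0.056 m and z of long1 in the frame of row_long between 0.004 and 0.011 m and y of short2 in the frame of row_short between -0.009 and 0.009 m and x of short2 in the frame of row_short between -0.056 and 0.056 m and z of short2 in the frame of row_short between 0.004 and 0.011 m and y of long2 in the frame of row_long between -0.009 and 0.009 m and x of long2 in the frame of row_long between -0.056 and 0.056 m and z of long2 in the frame of row_long between 0.004 and 0.011 m and horizontal distance between lid and dish above 0.08 m), for 0.2 s.
4. the lid is back over the dish with its far edge down on it (within 8 mm of the plate) and the tab side still raised (more than 0.10 rad) (all of step 1), for 0.2 s.
At the end, for the whole second after the job is handed in: Every coupon lies at rest on the floor of the row that fits its length, across the row within 0.35 rad, its centre within 9 mm of the row's middle line; the lid sits flat (0.03 rad) on the dish, right down on its plate (within 2 mm) and centred within 6 mm, at rest (y of short1 in the frame of row_short between -0.009 and 0.009 m and x of short1 in the frame of row_short between -0.056 and 0.056 m and z of short1 in the frame of row_short between 0.004 and 0.011 m and angle between the x axis of each of short1, medium1, medium2, long1, short2, long2 and the y axis of tray, either way round below 0.35 rad and linear speed of each of short1, medium1, medium2, long1, short2, long2 below 0.03 m/s and y of medium1 in the frame of row_medium between -0.009 and 0.009 m and x of medium1 in the frame of row_medium between -0.056 and 0.056 m and z of medium1 in the frame of row_medium between 0.004 and 0.011 m and y of medium2 in the frame of row_medium between -0.009 and 0.009 m and x of medium2 in the frame of row_medium between -0.056 and 0.056 m and z of medium2 in the frame of row_medium between 0.004 and 0.011 m and y of long1 in the frame of row_long between -0.009 and 0.009 m and x of long1 in the frame of row_long between -0.056 and 0.056 m and z of long1 in the frame of row_long between 0.004 and 0.011 m and y of short2 in the frame of row_short between -0.009 and 0.009 m and x of short2 in the frame of row_short between -0.056 and 0.056 m and z of short2 in the frame of row_short between 0.004 and 0.011 m and y of long2 in the frame of row_long between -0.009 and 0.009 m and x of long2 in the frame of row_long between -0.056 and 0.056 m and z of long2 in the frame of row_long between 0.004 and 0.011 m and horizontal distance between lid and dish below 0.006 m and z of lid in the frame of dish below 0.006 m and angle between lid's own z axis and vertical below 0.03 rad and linear speed of lid below 0.02 m/s); the robot touches nothing.
It fails at once if the lid is carried too high (its lower edge's centre more than 130 mm above the table) (height (world z) of lid above 0.13 m).
It fails at once if the lid is turned over (angle between lid's own z axis and vertical above 1.3 rad).
It fails at once if one of the bystanders is disturbed (moved more than 30 mm) (distance of any of wire_brush, hammer, tape_roll, magnet, spray_can, paste_jar, screwdriver from where it was at the start of the episode above 0.03 m).
Of short1, medium1, medium2, long1, short2, long2 only 4 to 6 are there at a start; the rules pass over those that are not, and their reading is None.
At some moment in a run one of short2, long2 may be knocked a few centimetres aside while the robot is not near it.
Once in a run the grip may slacken for a moment while it holds something.
It also fails if it takes over 210 s, if anything falls off the work surface, if the arm or the gripper's body presses on something with over 40 N, if the wrist force passes 120 N, or if a joint passes its speed limit or range.

## Working session

There is one attempt and no reset: what is moved stays moved. The work goes in short steps, Python scripts to look and compute and a tool call to move; the robot and the scene stay as the last step left them, time stands still between calls to the robot, and variables do not carry over. Pictures are saved under pics/ and viewed, at most 14 in all, crops included, and the job is handed in when it is done.

Besides the shell and the picture viewer there is one more tool, called as a command line: name --argument value ..., lists and objects as JSON in quotes. servo_tool: Moves the arm, as the interface text tells. Its arguments: {"type":"object","properties":{"increments":{"type":"array"},"newtons":{"type":"number"}},"required":["increments"]}

```bash
mkdir -p pics; cat > h.py <<'E'
import cv2, numpy as np
from station import ctrl
def snap(name,fn=None):
    d=ctrl.get_image(name)
    if fn: cv2.imwrite('pics/'+fn,d['img'][:,:,::-1])
    return d
def ray(d,u,v,z):
    R=cv2.Rodrigues(np.array(d['rvec'],float))[0];t=np.array(d['tvec'],float).ravel()
    c=-R.T@t; r=R.T@np.array([(u-d['cx'])/d['fx'],(v-d['cy'])/d['fy'],1])
    return c+r*(z-c[2])/r[2]
def proj(d,p):
    K=np.array([[d['fx'],0,d['cx']],[0,d['fy'],d['cy']],[0,0,1]])
    return cv2.projectPoints(np.array(p,float).reshape(-1,3),np.array(d['rvec'],float),np.array(d['tvec'],float),K,None)[0].reshape(-1,2)
def st():
    o=ctrl.get_obs();R=cv2.Rodrigues(np.array(o['tool_rot'],float))[0]
    return o,np.array(o['tool_pos']),R
E
python3 - <<'E'
from h import *
np.set_printoptions(precision=4,suppress=True)
a=snap('top','top0.png');b=snap('scene','scene0.png')
for d in (a,b):
    R=cv2.Rodrigues(np.array(d['rvec'],float))[0];print(-R.T@np.array(d['tvec']).ravel(),R,d['fx'],d['cx'],d['cy'])
o,p,R=st();print(o,R)
E
```

```text
[0.4446 0.0013 1.3968] [[ 0.0046 -1.      0.0045]
 [-0.9973 -0.0049 -0.0736]
 [ 0.0736 -0.0042 -0.9973]] 586.1819685630572 320.9944922247079 237.14809323953702
[1.0623 0.3216 1.0236] [[-0.5483  0.8362 -0.011 ]
 [ 0.7036  0.4541 -0.5466]
 [-0.4521 -0.3074 -0.8373]] 434.4065454522772 327.7585498378381 241.5333836601729
{'t': 0.1, 'q': array([-1.335 ,  0.0533,  1.6142,  0.    ,  1.476 , -0.119 ]), 'dq': array([ 0.0009, -0.0012, -0.0019, -0.0004,  0.0006,  0.0011]), 'effort': array([ -0.0004, -39.4906, -37.1363,  -0.0001,   0.0039,  -0.    ]), 'tool_pos': array([ 0.217 , -0.5855,  0.215 ]), 'tool_rot': array([-3.0904, -0.5541,  0.0001]), 'contact_force': array([ 0.1034,  0.5942, -0.3253]), 'wrist_torque': array([-0.0138,  0.0219,  0.0099]), 'grip_force': 0.0, 'opening': 0.08563870331585888} [[ 0.9377  0.3474 -0.0004]
 [ 0.3474 -0.9377  0.0019]
 [ 0.0003 -0.0019 -1.    ]]
```

View pics/top0.png

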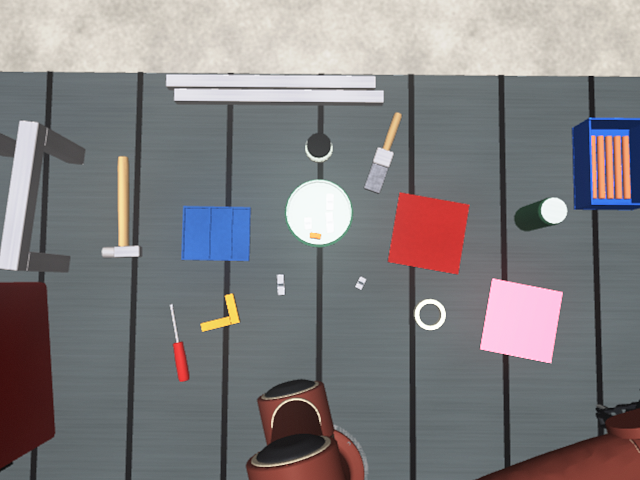

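View pics/scene0.png

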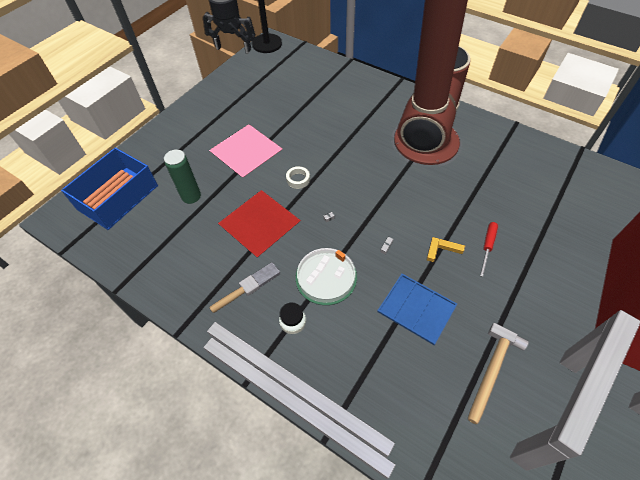

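The top view shows the dish and lid at (319,212) with the orange tab at (315,236). The red mat is at (428,233); the pink square at (521,320) is the decoy. The blue tray with rows is at (216,234), and the blue box of rods at (605,165) is the other blue thing. The table coupons are at (281,285) and (361,283). The only other orange things are the rods in the box. I'll check the choices in one close crop.

```bash
python3 - <<'E'
from h import *
i=cv2.imread('pics/top0.png')
c=cv2.resize(i[170:305,175:375],None,fx=4,fy=4,interpolation=cv2.INTER_CUBIC);cv2.imwrite('pics/c0.png',c)
E
```

```text
(no output)
```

View pics/c0.png

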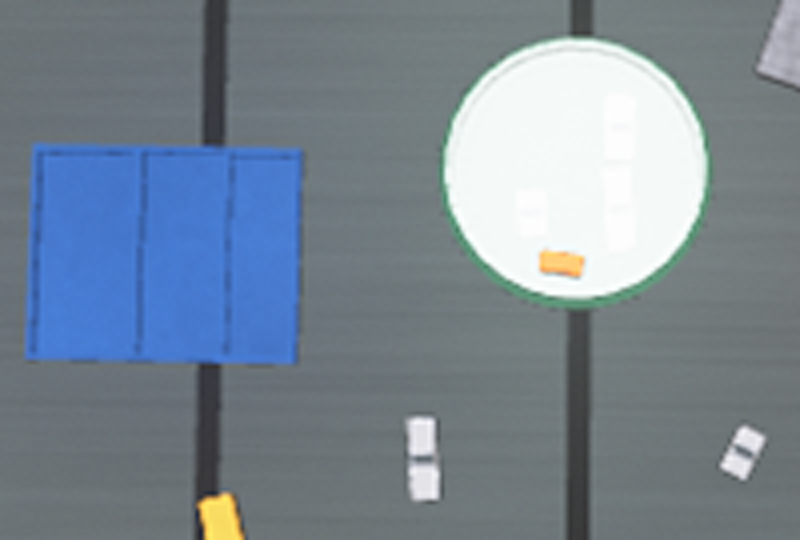

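The crop confirms the choices. The tab is at crop (562,264), the tray's wide row is at image left (+y), and three coupons show under the lid. The table coupons are at crop (423,459), which is long, and (743,452), which is short.

```bash
cat >> h.py <<'E'
def rect(d,mask,z,box):
    u0,v0,u1,v1=box; m=np.zeros(mask.shape,np.uint8); m[v0:v1,u0:u1]=mask[v0:v1,u0:u1]
    n,l,s,_=cv2.connectedComponentsWithStats(m); out=[]
    for i in range(1,n):
        if s[i,4]<15: continue
        c,_=cv2.findContours((l==i).astype(np.uint8),0,cv2.CHAIN_APPROX_NONE)
        P=np.array([ray(d,*q,z)[:2] for q in c[0].reshape(-1,2)],np.float32)*1000
        (ctr,wh,a)=cv2.minAreaRect(P)
        ys,xs=np.nonzero(l==i)
        out.append((ray(d,xs.mean(),ys.mean(),z)[:2].round(4),np.round(ctr,1),np.round(wh,1),round(a,1),int(s[i,4]))) # centroid m, rect mm
    return out
E
python3 - <<'E'
from h import *
d=snap('top');i=d['img'].astype(int);r,g,b=i[...,0],i[...,1],i[...,2]
M=lambda x:x.astype(np.uint8)
print('tab',rect(d,M((r>200)&(b<140)&(g<200)),.051,(290,215,345,250)))
print('mat',rect(d,M((r>120)&(g<60)),.003,(370,180,480,285)))
print('tray',rect(d,M((b>g+35)&(b>r+50)),.009,(170,195,265,275)))
print('dark lines',rect(d,M((b>g+20)&(b<150)&(b>r+30)),.003,(170,195,265,275)))
print('coupons',rect(d,M((r>150)),.016,(265,265,380,305)))
print('dish',rect(d,M((r>150)|((g>r+20)&(g>b+5))),.004,(280,172,357,250)))
print('green',rect(d,M(((g>r+25)&(g>b+5))),.004,(280,172,357,250)))
w=i[190:245,295:350].min(2); print(w.max(),np.percentile(w,[10,50,90,99]))
print('in',rect(d,M(i.min(2)>=248),.020,(300,185,342,235)))
s=snap('scene');
E
```

```text
tab []
mat [(array([ 0.5569, -0.2766]), array([ 557.1, -269.2]), array([149.7, 168.9]), 80.2, 3878)]
tray [(array([0.5557, 0.2459]), array([556. , 245.9]), array([161.7, 129.5]), 89.3, 3707)]
dark lines []
coupons [(array([0.4483, 0.0914]), array([448.6,  91.4]), array([21.1, 14.1]), 0.5, 68), (array([ 0.4471, -0.1008]), array([ 447.4, -101. ]), array([17.3, 11.7]), 59.3, 38), (array([ 0.433 , -0.0934]), array([433.3, -93.8]), array([16.8, 12.6]), 63.4, 41), (array([0.422 , 0.0899]), array([422.9,  89.9]), array([21.1, 16.4]), 0.5, 70)]
dish [(array([0.606 , 0.0018]), array([606.8,   1.7]), array([162.7, 162.8]), 45.3, 3719)]
green [(array([0.5849, 0.0019]), array([605.6,   2.8]), array([158.6, 162.6]), 0.3, 382)]
254 [119. 245. 250. 253.]
in [(array([ 0.6316, -0.0241]), array([632.1, -24.2]), array([38.1, 16.6]), 0.2, 127), (array([ 0.5826, -0.0238]), array([583. , -23.8]), array([49.8, 17.8]), 4.3, 158), (array([0.5805, 0.0275]), array([579.5,  27.5]), array([28.4, 16.5]), 0.3, 92)]
```

```bash
python3 - <<'E'
from h import *
d=snap('top');i=d['img'].astype(int);r,g,b=i[...,0],i[...,1],i[...,2]
M=lambda x:x.astype(np.uint8)
print('tab',rect(d,M((r>b+60)&(r>190)),.051,(290,215,345,250)))
print('mat',rect(d,M((r>g+60)),.003,(370,180,480,285)))
s=snap('scene');i=s['img'].astype(int);r,g,b=i[...,0],i[...,1],i[...,2]
print('tab s',rect(s,M((r>b+60)&(r>150)),.045,(325,240,352,270)))
print('mat s',rect(s,M((r>g+60)),.003,(200,180,310,265)))
print('tray s',rect(s,M((b>g+35)&(b>r+50)),.009,(370,265,465,350)))
print('coup s',rect(s,M(r>150),.012,(320,205,400,260)))
print('dish s',rect(s,M((r>150)|((g>r+20)&(g>b+5))),.004,(290,240,362,305)))
E
```

```text
tab [(array([0.5481, 0.0096]), array([547.7,   9.5]), array([11.5, 23. ]), 0.3, 56)]
mat [(array([ 0.5589, -0.2605]), array([ 559.6, -260.6]), array([170.8, 171. ]), 80.1, 5096)]
tab s [(array([0.5471, 0.0097]), array([547.1,  10.3]), array([26. , 12.3]), 82.4, 41)]
mat s [(array([ 0.5648, -0.2563]), array([ 561.3, -258.7]), array([170.3, 170.4]), 80.3, 2809)]
tray s [(array([0.5595, 0.2496]), array([557. , 247.4]), array([160.2, 129.2]), 89.5, 2961)]
coup s [(array([ 0.4313, -0.0935]), array([431.4, -93.7]), array([13.9,  9. ]), 71.6, 15), (array([ 0.4462, -0.1003]), array([ 446.8, -100.6]), array([13.9, 11.2]), 71.9, 17), (array([0.4346, 0.0909]), array([433.9,  90.6]), array([47.2, 15.2]), 4.0, 75), (array([ 0.5449, -0.0196]), array([538.1, -12.2]), array([35.3, 81.8]), 32.9, 257)]
dish s [(array([0.605 , 0.0012]), array([6.038e+02, 6.000e-01]), array([169.8, 163. ]), 32.9, 2583)]
```

servo_tool --increments '[[[8.5,3.8,-3.25,0,5.7],[8.5,7.6,-6.5,0,11.4],[8.5,11.4,-9.75,0,17.1],[8.5,15.2,-13,0,22.8],[8.5,19,-16.3,0,28.3]]]'

```text
t: 0.8
tool_pos: [0.3391, -0.3657, 0.2161]
tool_rot: [3.133, -0.226, 0.001]
contact_force: [1.4, -0.2, -0.2]
opening: 0.085
grip_force: 0.0
```

servo_tool --increments '[[[8.5,1.8,-4.66,0,0],[8.5,3.6,-9.3,0,0],[8.5,5.4,-14,0,0],[8.5,7.2,-18.6,0,0],[8.5,9,-23.3,0,0]]]'

```text
t: 1.3
tool_pos: [0.4604, -0.1476, 0.2164]
tool_rot: [3.134, -0.219, 0.002]
contact_force: [0.7, -0.7, 0.9]
opening: 0.0854
grip_force: 0.0
```

servo_tool --increments '[[[8.5,1.7,-4.3,0,0],[8.5,3.3,-8.5,1,0],[8.5,5,-12.8,3,0],[8.5,6.5,-16.9,6,0],[8.5,6.5,-16.9,8,0]]]'

```text
t: 1.8
tool_pos: [0.5485, 0.0127, 0.1349]
tool_rot: [-3.133, 0.211, 0.0]
contact_force: [-0.7, -0.8, 0.7]
opening: 0.0849
grip_force: 0.0
```

```bash
cat >> h.py <<'E'
def to(x,y,z,yaw):
    "shift in cm (tool axes) and turn deg from now to target"
    o,p,R=st(); w=np.degrees(np.arctan2(R[1,0],R[0,0])); t=(w-yaw+90)%180-90
    print('t',round(o['t'],2),'tcp',p.round(4),'yaw',round(w,1),'open',round(o['opening'],4),'grip',round(o['grip_force'],1),'F',np.round(o['contact_force'],1),'q6',round(o['q'][5],2))
    print('go xyz cm',(R.T@(np.array([x,y,z])-p)*100).round(2),'turn',round(t,1))
E
python3 -c "
from h import *
to(.548,.0097,.052,-8)"
```

```text
t 1.8 tcp [0.5485 0.0127 0.1349] yaw -7.7 open 0.0849 grip 0.0 F [-0.7 -0.8  0.7] q6 1.59
go xyz cm [-0.01  0.31  8.28] turn 0.3
```

servo_tool --increments '[[[6,0,0.3,4,0],[4.5,0,0.3,7,0],[4,0,0.3,8.2,0],[4,0,0.3,8.2,0]]]' --newtons 20

```text
t: 2.2
tool_pos: [0.5456, 0.006, 0.0521]
tool_rot: [-3.134, 0.219, 0.007]
contact_force: [-0.1, -1.4, 1.3]
opening: 0.0397
grip_force: 0.0
```

servo_tool --increments '[[[3.2,0,0,0,0],[2.8,0,0,0,0],[2.4,0,0,0,0],[2.2,0,0,0,0],[2.2,0,0,0,0]]]'

```text
t: 2.7
tool_pos: [0.5476, 0.0058, 0.0548]
tool_rot: [3.134, -0.218, 0.002]
contact_force: [0.1, 1.1, -0.7]
opening: 0.0223
grip_force: 0.0
```

servo_tool --increments '[[[2.2,0,0,-0.3,0],[2.2,0,0,-0.7,0],[2.2,0,0,-1.2,0],[2.2,0,0,-1.6,0],[2.2,0,0,-2,0]]]'

```text
t: 3.2
tool_pos: [0.5474, 0.0058, 0.0747]
tool_rot: [3.134, -0.218, 0.001]
contact_force: [-0.1, -0.5, -0.2]
opening: 0.0221
grip_force: 0.0
```

```bash
python3 -c "
from h import *
d=snap('scene');c=d['img'][205:325,270:400,::-1];cv2.imwrite('pics/s1.png',cv2.resize(c,None,fx=4.5,fy=4.5,interpolation=cv2.INTER_CUBIC))
to(.548,.0097,.052,-8)"
```

```text
t 3.25 tcp [0.5479 0.0058 0.0754] yaw -8.0 open 0.0221 grip 0.0 F [ 0.8 -0.7  0.7] q6 1.58
go xyz cm [-0.04 -0.39  2.34] turn 0.0
```

View pics/s1.png

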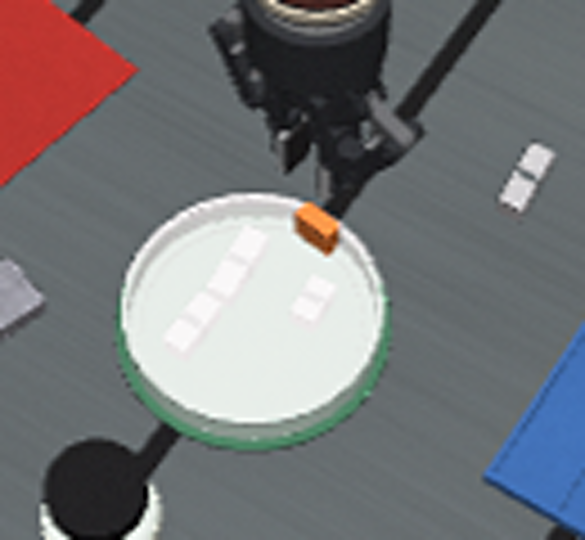

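```bash
python3 - <<'E'
from h import *
d=snap('scene'); o,p,R=st()
f=lambda q:((proj(d,q)-[270,205])*4.5).round(0)
print('tcp',f(p),'tip',f(p+R[:,2]*.019),'tabtop',f([.548,.0097,.051]),'tab mid', f([.548,.0097,.039]))
print('tab at z0.039->',ray(d,270+318/4.5,205+230/4.5,.045))
t=snap('top'); print('tool top', proj(t,p), 'tab',proj(t,[.548,.0097,.051]))
cv2.imwrite('pics/t1.png',cv2.resize(t['img'][190:270,270:370,::-1],None,fx=5,fy=5,interpolation=cv2.INTER_CUBIC))
E
```

```text
tcp [[309. 187.]] tip [[309. 205.]] tabtop [[314. 213.]] tab mid [[314. 223.]]
tab at z0.039-> [0.55378618 0.01597811 0.045     ]
tool top [[316.57201021 234.63148156]] tab [[314.90262672 235.35384898]]
```

View pics/t1.png

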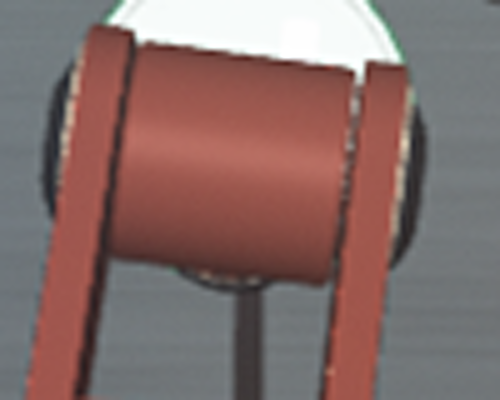

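The pads closed without touching the tab, because the tips pass just above it. I'll go about 1 cm lower.

servo_tool --increments '[[[4,0,-0.4,0,0],[4,0,-0.4,1,0],[4,0,-0.4,2.2,0],[4,0,-0.4,3,0],[4,0,-0.4,3,0]]]'

```text
t: 3.85
tool_pos: [0.5458, 0.01, 0.0414]
tool_rot: [-3.134, 0.218, 0.007]
contact_force: [-0.4, -0.6, -1.0]
opening: 0.04
grip_force: 0.0
```

servo_tool --increments '[[[3.2,0,0,0,0],[2.8,0,0,0,0],[2.4,0,0,0,0],[2.2,0,0,0,0],[2.2,0,0,0,0]]]'

```text
t: 4.35
tool_pos: [0.548, 0.0098, 0.0445]
tool_rot: [3.134, -0.218, 0.001]
contact_force: [-0.1, -0.2, -0.1]
opening: 0.0219
grip_force: 0.0
```

```bash
python3 - <<'E'
from h import *
d=snap('scene'); o,p,R=st(); print(p,o['opening'])
f=lambda q:((proj(d,q)-[315,215])*9).round(0)
print('tcp',f(p),'tip',f(p+R[:,2]*.019),'tabtop',f([.548,.0097,.051]))
cv2.imwrite('pics/s2.png',cv2.resize(d['img'][215:275,315:385,::-1],None,fx=9,fy=9,interpolation=cv2.INTER_CUBIC))
E
```

```text
[0.54788584 0.00980149 0.04436224] 0.022015927210070344
tcp [[224. 347.]] tip [[223. 380.]] tabtop [[224. 335.]]
```

View pics/s2.png

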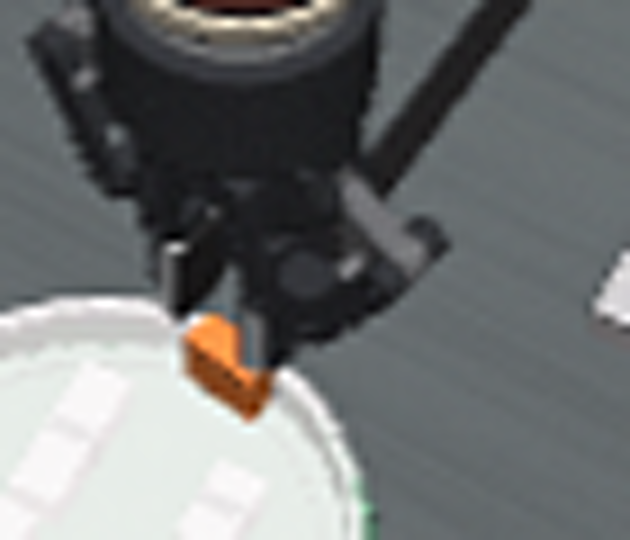

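The crop shows the finger ends at about (178,312) and (262,368), still over the tab's top edge at about (225,340). The tips reach less far ahead than assumed. I'll compute their height.

```bash
python3 - <<'E'
from h import *
d=snap('scene'); o,p,R=st()
for s,(u,v) in ((-1,(178,312)),(1,(262,368))):
    b=p+s*.0145*-R[:,1]
    for z in (.03,.04,.05,.06): print(s,z,((proj(d,[b[0],b[1],z])[0]-[315,215])*9).round(0),(u,v))
m=ray(d,315+220/9,215+340/9,.033);print(m,o['effort'].round(2))
E
```

```text
-1 0.03 [186. 345.] (178, 312)
-1 0.04 [186. 327.] (178, 312)
-1 0.05 [187. 309.] (178, 312)
-1 0.06 [187. 291.] (178, 312)
1 0.03 [261. 400.] (262, 368)
1 0.04 [261. 382.] (262, 368)
1 0.05 [262. 364.] (262, 368)
1 0.06 [263. 346.] (262, 368)
[0.54051318 0.00390642 0.033     ] [ -0.   -34.39 -32.54   0.    -0.     0.  ]
```

servo_tool --increments '[[[4,0,0,0,0],[4,0,0,0,0],[4,0,0,0.4,0],[4,0,0,0.8,0],[4,0,0,0.8,0]]]'

```text
t: 4.95
tool_pos: [0.547, 0.0099, 0.0351]
tool_rot: [-3.134, 0.218, 0.003]
contact_force: [-0.2, -0.3, -0.3]
opening: 0.04
grip_force: 0.0
```

servo_tool --increments '[[[3.5,0,0,0,0],[3,0,0,0,0],[2.6,0,0,0,0],[2.4,0,0,0,0],[2.4,0,0,0,0]]]'

```text
t: 5.45
tool_pos: [0.5478, 0.0098, 0.0362]
tool_rot: [-3.134, 0.218, -0.0]
contact_force: [-0.3, 0.6, -0.3]
opening: 0.0236
grip_force: 0.0
```

servo_tool --increments '[[[4,0,0,0,0],[4,0,0,0,0],[4,0,0,0.3,0],[4,0,0,0.7,0],[4,0,0,0.7,0]]]'

```text
t: 5.95
tool_pos: [0.547, 0.0099, 0.0282]
tool_rot: [-3.134, 0.218, 0.003]
contact_force: [0.1, -0.5, 0.1]
opening: 0.0398
grip_force: 0.0
```

servo_tool --increments '[[[3.5,0,0,0,0],[3,0,0,0,0],[2.6,0,0,0,0],[2.4,0,0,0,0],[2.4,0,0,0,0]]]'

```text
t: 6.45
tool_pos: [0.5479, 0.0098, 0.0294]
tool_rot: [-3.134, 0.218, -0.001]
contact_force: [0.3, 0.7, 0.6]
opening: 0.0252
grip_force: 19.8
```

```bash
python3 - <<'E'
from h import *
d=snap('scene'); o,p,R=st(); print(p,o['opening'],o['contact_force'])
f=lambda q:((proj(d,q)-[315,215])*9).round(0)
print('tcp',f(p),'tip',f(p+R[:,2]*.019),'tabtop',f([.548,.0097,.051]))
cv2.imwrite('pics/s3.png',cv2.resize(d['img'][215:275,315:385,::-1],None,fx=9,fy=9,interpolation=cv2.INTER_CUBIC))
E
```

```text
[0.5479347  0.00984478 0.02936396] 0.02495554472930056 [-0.14769573  0.47356437  1.06339643]
tcp [[223. 374.]] tip [[223. 406.]] tabtop [[224. 335.]]
```

View pics/s3.png

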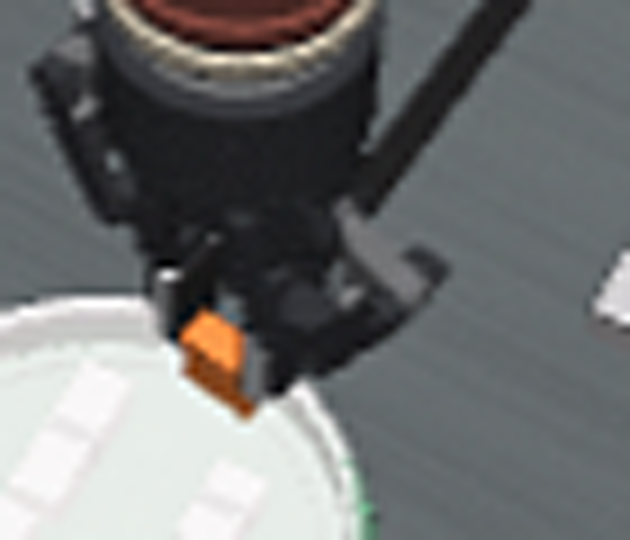

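Gripped: the picture shows the pads on both ends of the tab at about (185,335) and (255,375), and the grip reads 20 N. The actual tips sit about 2.5 cm higher than the reported TCP suggests. Now lift gently.

servo_tool --increments '[[[2.2,0,0,-0.3,0],[2.2,0,0,-0.7,0],[2.2,0,0,-1.1,0],[2.2,0,0,-1.5,0],[2.2,0,0,-1.5,0]]]'

```text
t: 7.0
tool_pos: [0.5484, 0.0097, 0.0451]
tool_rot: [3.134, -0.218, 0.003]
contact_force: [0.7, -1.2, -0.9]
opening: 0.0252
grip_force: 19.7
```

```bash
python3 - <<'E'
from h import *
d=snap('scene'); o,p,R=st(); print(p,o['opening'],o['contact_force'],o['grip_force'],o['wrist_torque'])
cv2.imwrite('pics/s4.png',cv2.resize(d['img'][220:320,280:380,::-1],None,fx=6,fy=6,interpolation=cv2.INTER_CUBIC))
E
```

```text
[0.54808089 0.00979194 0.04464274] 0.024949393802498093 [-0.01482837 -0.41521433 -1.61953719] 19.707485139369965 [ 0.00744245  0.09445052 -0.03073851]
```

View pics/s4.png

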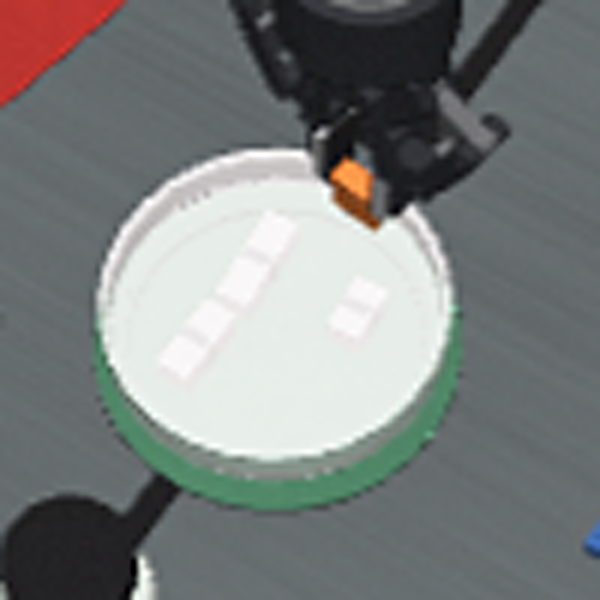

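The whole skirt has risen level by about 15 mm (lower skirt edge at about (290,478), green plate exposed all round), so the grip is holding the lid stiff. I'll ease the finger command towards the contact opening so it can pivot.

servo_tool --increments '[[[2.4,0,0,0,0],[2.4,0,0,0,0]]]'

```text
t: 7.25
tool_pos: [0.5475, 0.0098, 0.0439]
tool_rot: [-3.134, 0.218, 0.001]
contact_force: [0.7, 0.3, -0.8]
opening: 0.025
grip_force: 19.7
```

servo_tool --increments '[[[2.46,0,0,0,0],[2.46,0,0,0,0]]]'

```text
t: 7.45
tool_pos: [0.5476, 0.0098, 0.0439]
tool_rot: [-3.134, 0.218, 0.001]
contact_force: [0.3, 0.3, -1.0]
opening: 0.025
grip_force: 19.7
```

servo_tool --increments '[[[2.49,0,0,0,0],[2.49,0,0,0,0]]]'

```text
t: 7.65
tool_pos: [0.5477, 0.0099, 0.0441]
tool_rot: [-3.134, 0.218, 0.0]
contact_force: [-0.5, 0.7, -1.4]
opening: 0.0251
grip_force: 19.7
```

servo_tool --increments '[[[2.52,0,0,0,0],[2.52,0,0,0,0]]]'

```text
t: 7.85
tool_pos: [0.5477, 0.0098, 0.0441]
tool_rot: [-3.134, 0.218, 0.0]
contact_force: [1.0, -0.0, -1.1]
opening: 0.0249
grip_force: 15.6
```

servo_tool --increments '[[[2.54,0,0,0,0],[2.54,0,0,0,0]]]'

```text
t: 8.05
tool_pos: [0.5477, 0.0098, 0.0441]
tool_rot: [-3.134, 0.218, -0.0]
contact_force: [0.3, 0.1, -1.1]
opening: 0.0253
grip_force: 11.7
```

```bash
python3 - <<'E'
from h import *
o,p,R=st(); print(p,o['opening'],o['contact_force'],o['grip_force'],o['wrist_torque'])
E
```

```text
[0.54774833 0.00983074 0.04413104] 0.02531399905131538 [ 0.33388706  0.11558325 -1.09499402] 11.69506698846817 [-0.02459235  0.08676337 -0.00496164]
```

servo_tool --increments '[[[2.54,0,0,-0.5,0],[2.54,0,0,-1,0],[2.56,0,0,-1,0],[2.56,0,0,-1,0]]]'

```text
t: 8.45
tool_pos: [0.5481, 0.0098, 0.0546]
tool_rot: [3.134, -0.218, 0.002]
contact_force: [0.1, 0.1, 0.3]
opening: 0.0254
grip_force: 7.8
```

servo_tool --increments '[[[2.57,0,0,0,0],[2.57,0,0,0,0],[2.57,0,0,0,0]]]'

```text
t: 8.75
tool_pos: [0.5476, 0.0099, 0.054]
tool_rot: [-3.134, 0.218, 0.0]
contact_force: [-0.8, 0.0, -0.3]
opening: 0.0255
grip_force: 5.8
```

```bash
python3 - <<'E'
from h import *
d=snap('scene');o,p,R=st(); print(p,o['opening'],o['contact_force'],o['grip_force'],o['wrist_torque'])
i=d['img'].astype(int); c=i[285:305,325].tolist(); print(c)
E
```

```text
[0.54761318 0.00983717 0.05397153] 0.025522418468650082 [-0.51686895  0.41841106 -1.11618502] 5.8020199835300446 [0.00356411 0.05927262 0.07004157]
[[234, 241, 235], [234, 240, 235], [233, 240, 235], [233, 239, 234], [233, 239, 234], [233, 239, 234], [234, 240, 235], [234, 240, 235], [235, 240, 235], [237, 242, 237], [243, 248, 243], [112, 126, 117], [120, 135, 127], [122, 135, 128], [51, 83, 67], [83, 139, 107], [84, 138, 107], [82, 136, 104], [83, 137, 106], [76, 130, 100]]
```

```bash
cat >> h.py <<'E'
def far(c=(.606,.002)):
    "row of the lid's lower far edge (camera side) against predictions"
    d=snap('scene');o,p,R=st()
    e=np.array([*c])+.0765*np.array([.79,.61]); 
    for z in (.004,.014,.024,.03): print(z,proj(d,[*e,z])[0].round(1), 'topedge',proj(d,[*e,z+.023])[0].round(1))
    u=int(round(proj(d,[*e,.004])[0][0])); i=d['img'].astype(int)[280:310,u]; print(u,[(280+k,*x) for k,x in enumerate(i.tolist())][3:29])
    print(p.round(4),o['opening'].round(4),o['contact_force'].round(1),round(o['grip_force'],1),o['wrist_torque'].round(3),round(o['t'],1))
E
python3 -c "
from h import *
far()"
```

```text
0.004 [327.8 301.8] topedge [327.7 297.9]
0.014 [327.7 300.1] topedge [327.6 296.1]
0.024 [327.7 298.4] topedge [327.6 294.3]
0.03 [327.6 297.3] topedge [327.5 293.3]
328 [(283, 233, 240, 234), (284, 234, 240, 234), (285, 234, 241, 235), (286, 233, 240, 234), (287, 232, 239, 234), (288, 234, 241, 235), (289, 234, 241, 235), (290, 235, 240, 235), (291, 234, 240, 235), (292, 234, 240, 235), (293, 235, 240, 235), (294, 236, 241, 236), (295, 242, 246, 241), (296, 120, 133, 126), (297, 121, 134, 126), (298, 125, 137, 127), (299, 50, 78, 64), (300, 81, 135, 104), (301, 81, 134, 104), (302, 81, 135, 105), (303, 81, 136, 106), (304, 75, 129, 100), (305, 82, 90, 89), (306, 102, 108, 111), (307, 104, 110, 113), (308, 102, 109, 110)]Traceback (most recent call last):
  File "<string>", line 3, in <module>
    far()
    ~~~^^
  File "h.py", line 39, in far
    print(p.round(4),o['opening'].round(4),o['contact_force'].round(1),round(o['grip_force'],1),o['wrist_torque'].round(3),round(o['t'],1))
                     ^^^^^^^^^^^^^^^^^^
AttributeError: 'float' object has no attribute 'round'
```

servo_tool --increments '[[[2.58,0,0,0,0],[2.58,0,0,0,0],[2.58,0,0,0,0]]]'

```text
t: 9.15
tool_pos: [0.5477, 0.0098, 0.0541]
tool_rot: [-3.134, 0.218, 0.0]
contact_force: [0.1, 0.3, -0.8]
opening: 0.0258
grip_force: 3.9
```

```bash
python3 -c "
from h import *
far()" | tail -2
```

```text
0.03 [327.6 297.3] topedge [327.5 293.3]
328 [(283, 234, 240, 235), (284, 234, 241, 235), (285, 234, 240, 235), (286, 233, 239, 235), (287, 234, 240, 235), (288, 233, 240, 235), (289, 233, 240, 234), (290, 235, 241, 235), (291, 234, 240, 234), (292, 234, 240, 235), (293, 235, 240, 236), (294, 237, 242, 237), (295, 242, 247, 241), (296, 117, 129, 122), (297, 119, 134, 126), (298, 127, 137, 127), (299, 48, 77, 63), (300, 82, 136, 105), (301, 82, 135, 105), (302, 82, 135, 105), (303, 82, 136, 106), (304, 72, 126, 98), (305, 82, 90, 89), (306, 103, 109, 111), (307, 104, 109, 111), (308, 103, 110, 112)]Traceback (most recent call last):
  File "<string>", line 3, in <module>
    far()
    ~~~^^
  File "h.py", line 39, in far
    print(p.round(4),o['opening'].round(4),o['contact_force'].round(1),round(o['grip_force'],1),o['wrist_torque'].round(3),round(o['t'],1))
                     ^^^^^^^^^^^^^^^^^^
AttributeError: 'float' object has no attribute 'round'
```

servo_tool --increments '[[[2.585,0,0,0,0],[2.585,0,0,0,0],[2.59,0,0,0,0],[2.59,0,0,0,0]]]'

```text
t: 9.6
tool_pos: [0.5477, 0.0098, 0.0541]
tool_rot: [-3.134, 0.218, 0.0]
contact_force: [0.5, -0.6, -1.1]
opening: 0.026
grip_force: 1.9
```

```bash
sed -i "s/o\['opening'\].round(4)/o['opening']/" h.py; python3 -c "
from h import *
far()
d=snap('scene')
cv2.imwrite('pics/s5.png',cv2.resize(d['img'][220:320,280:380,::-1],None,fx=6,fy=6,interpolation=cv2.INTER_CUBIC))" | tail -2
```

```text
328 [(283, 234, 240, 235), (284, 234, 240, 235), (285, 234, 241, 235), (286, 233, 240, 235), (287, 233, 240, 235), (288, 233, 240, 235), (289, 234, 241, 235), (290, 234, 241, 235), (291, 235, 241, 235), (292, 235, 240, 235), (293, 234, 239, 235), (294, 237, 241, 237), (295, 242, 248, 242), (296, 116, 129, 122), (297, 120, 134, 127), (298, 126, 136, 127), (299, 49, 79, 63), (300, 81, 136, 105), (301, 82, 135, 104), (302, 82, 135, 105), (303, 81, 136, 104), (304, 73, 127, 98), (305, 83, 90, 91), (306, 103, 108, 111), (307, 103, 110, 112), (308, 104, 109, 112)]
[0.5477 0.0098 0.0541] 0.026286697239577318 [-0.6 -0.1  0.2] 1.9 [ 0.02   0.079 -0.038] 9.7
```

View pics/s5.png

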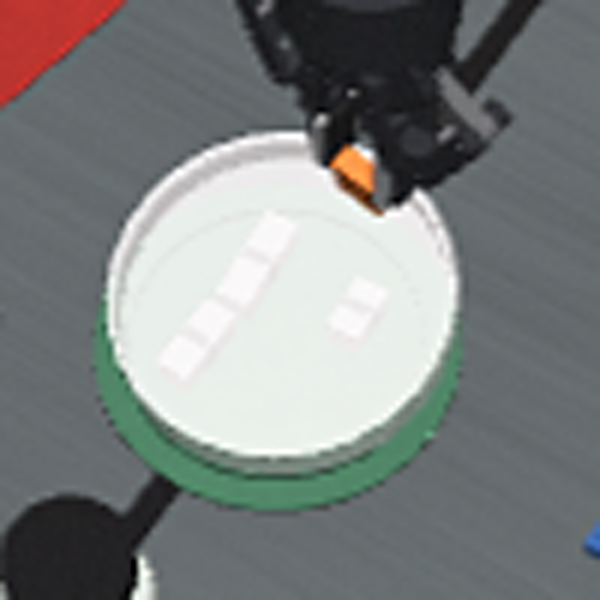

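```bash
python3 -c "
from h import *
d=snap('scene');a=cv2.imread('pics/scene0.png')[:,:,::-1];b=d['img']
for u in (305,315,328,340):
    print(u,[(r,*a[r,u],*b[r,u]) for r in range(292,307)])
for p in ([.682,-.009,.004],[.682,-.009,.027]): print(proj(d,p))
for v in (280,): print([(u,*a[v,u],*b[v,u]) for u in range(292,305)])
"
```

```text
305 [(292, np.uint8(117), np.uint8(132), np.uint8(123), np.uint8(80), np.uint8(136), np.uint8(105)), (293, np.uint8(121), np.uint8(133), np.uint8(125), np.uint8(81), np.uint8(134), np.uint8(104)), (294, np.uint8(116), np.uint8(133), np.uint8(122), np.uint8(80), np.uint8(134), np.uint8(103)), (295, np.uint8(83), np.uint8(129), np.uint8(103), np.uint8(81), np.uint8(135), np.uint8(105)), (296, np.uint8(76), np.uint8(131), np.uint8(99), np.uint8(80), np.uint8(136), np.uint8(103)), (297, np.uint8(71), np.uint8(120), np.uint8(93), np.uint8(77), np.uint8(126), np.uint8(98)), (298, np.uint8(74), np.uint8(82), np.uint8(80), np.uint8(76), np.uint8(85), np.uint8(83)), (299, np.uint8(66), np.uint8(68), np.uint8(71), np.uint8(70), np.uint8(70), np.uint8(73)), (300, np.uint8(43), np.uint8(44), np.uint8(45), np.uint8(44), np.uint8(45), np.uint8(46)), (301, np.uint8(29), np.uint8(28), np.uint8(30), np.uint8(33), np.uint8(32), np.uint8(35)), (302, np.uint8(32), np.uint8(32), np.uint8(34), np.uint8(32), np.uint8(31), np.uint8(33)), (303, np.uint8(34), np.uint8(33), np.uint8(34), np.uint8(34), np.uint8
[... 5221 characters left out ...]
8(134), np.uint8(104)), (298, np.uint8(196), np.uint8(206), np.uint8(198), np.uint8(76), np.uint8(131), np.uint8(99)), (299, np.uint8(227), np.uint8(233), np.uint8(229), np.uint8(143), np.uint8(178), np.uint8(157)), (300, np.uint8(227), np.uint8(232), np.uint8(228), np.uint8(233), np.uint8(239), np.uint8(234)), (301, np.uint8(226), np.uint8(232), np.uint8(227), np.uint8(230), np.uint8(234), np.uint8(230)), (302, np.uint8(225), np.uint8(232), np.uint8(227), np.uint8(231), np.uint8(237), np.uint8(233)), (303, np.uint8(225), np.uint8(232), np.uint8(227), np.uint8(233), np.uint8(239), np.uint8(235)), (304, np.uint8(225), np.uint8(231), np.uint8(226), np.uint8(233), np.uint8(239), np.uint8(234))]
```

```bash
cat >> h.py <<'E'
from scipy.spatial.transform import Rotation as Ro
def tiltfit(tab,yaw=-8,d=None):
    "compare lid top rim (white blob outline) with predictions for tilts, tab point held at tab"
    d=d or snap('scene'); i=d['img']; m=(i.min(2)>215).astype(np.uint8)
    m=cv2.morphologyEx(m,cv2.MORPH_OPEN,np.ones((3,3),np.uint8))
    best=[]
    for a in np.arange(0,.5,.04):
        R=Ro.from_euler('ZY',[np.radians(yaw),a]).as_matrix()  # +y turn: far edge down
        o=np.array(tab)-R@np.array([-.058,0,.035])
        th=np.radians(np.arange(0,360,2)); C=np.c_[.0765*np.cos(th),.0765*np.sin(th),0*th+.023]
        q=proj(d,C@R.T+o); e=[]
        for k in range(len(th)):
            if abs((np.degrees(th[k])+180)%360-180)>110: continue
            c=q.mean(0); n=(q[k]-c)/np.linalg.norm(q[k]-c)
            s=np.arange(-10,10,.25); P=q[k]+s[:,None]*n
            v=cv2.remap(m*255,P[:,0].astype(np.float32),P[:,1].astype(np.float32),1).ravel()
            j=np.nonzero(v>127)[0]
            if len(j): e.append(s[j[-1]])
        fe=R@[.0765,0,0]+o
        best.append((np.round(a,2),np.round(np.median(np.abs(e)),2),np.round(np.mean(e),2),np.round(np.std(e),2),fe.round(3),o.round(3)))
    for b in best: print(*b)
E
python3 -c "
from h import *
class D: pass
print('ref'); 
tiltfit((.548,.0098,.064))"
```

```text
ref
0.0 1.75 -1.48 3.26 [ 0.681 -0.009  0.029] [0.605 0.002 0.029]
0.04 1.25 -1.6 2.85 [ 0.68  -0.009  0.024] [0.604 0.002 0.027]
0.08 0.75 -1.66 2.5 [ 0.678 -0.008  0.018] [0.602 0.002 0.024]
0.12 0.5 -1.72 2.13 [ 0.676 -0.008  0.013] [0.601 0.002 0.022]
0.16 0.75 -1.75 1.82 [ 0.674 -0.008  0.008] [0.599 0.003 0.02 ]
0.2 1.0 -1.74 1.54 [ 0.672 -0.008  0.003] [0.597 0.003 0.018]
0.24 1.25 -1.71 1.31 [ 0.669 -0.007 -0.002] [0.596 0.003 0.016]
0.28 1.25 -1.64 1.18 [ 0.666 -0.007 -0.007] [0.594 0.003 0.014]
0.32 1.5 -1.54 1.17 [ 0.664 -0.006 -0.012] [0.592 0.004 0.013]
0.36 1.5 -1.43 1.26 [ 0.66  -0.006 -0.016] [0.59  0.004 0.011]
0.4 1.5 -1.28 1.44 [ 0.657 -0.006 -0.021] [0.587 0.004 0.009]
0.44 1.75 -1.11 1.68 [ 0.654 -0.005 -0.025] [0.585 0.005 0.008]
0.48 2.25 -0.92 1.95 [ 0.65  -0.005 -0.029] [0.583 0.005 0.006]
```

The fit gives a tilt of about 0.15 rad with the far edge at plate height, so the light grip pivots. I'll tip a little more and hold, then grip firmly and carry low to the mat.

servo_tool --increments '[[[2.58,0.3,0,-0.3,0],[2.58,0.6,0,-0.7,0],[2.58,0.6,0,-0.7,0],[2.58,0.6,0,-0.7,0],[2.58,0.6,0,-0.7,0]]]' --newtons 20

```text
t: 10.3
tool_pos: [0.5538, 0.009, 0.0611]
tool_rot: [3.134, -0.218, 0.0]
contact_force: [-0.0, -0.9, 0.0]
opening: 0.0258
grip_force: 2.9
```

```bash
python3 -c "
from h import *
tiltfit((.554,.0090,.071))
to(.554,.0090,.0605,-8)"
```

```text
0.0 2.5 -1.8 3.77 [ 0.687 -0.01   0.036] [0.611 0.001 0.036]
0.04 2.0 -1.88 3.37 [ 0.686 -0.01   0.031] [0.61  0.001 0.034]
0.08 1.25 -1.97 2.98 [ 0.684 -0.009  0.025] [0.608 0.001 0.031]
0.12 0.75 -2.0 2.6 [ 0.682 -0.009  0.02 ] [0.607 0.002 0.029]
0.16 0.5 -2.0 2.27 [ 0.68  -0.009  0.015] [0.605 0.002 0.027]
0.2 0.75 -1.99 1.94 [ 0.678 -0.008  0.01 ] [0.603 0.002 0.025]
0.24 1.0 -1.94 1.64 [ 0.675 -0.008  0.005] [0.602 0.002 0.023]
0.28 1.25 -1.86 1.4 [ 0.672 -0.008  0.   ] [0.6   0.003 0.021]
0.32 1.25 -1.76 1.26 [ 0.67  -0.007 -0.005] [0.598 0.003 0.02 ]
0.36 1.5 -1.62 1.18 [ 0.666 -0.007 -0.009] [0.596 0.003 0.018]
0.4 1.5 -1.48 1.22 [ 0.663 -0.006 -0.014] [0.593 0.003 0.016]
0.44 1.5 -1.29 1.39 [ 0.66  -0.006 -0.018] [0.591 0.004 0.015]
0.48 1.5 -1.07 1.6 [ 0.656 -0.005 -0.022] [0.589 0.004 0.013]
t 10.35 tcp [0.5537 0.009  0.0611] yaw -8.0 open 0.0258 grip 2.9 F [-0.3 -0.2 -1.3] q6 1.59
go xyz cm [ 0.03 -0.01  0.06] turn 0.0
```

servo_tool --increments '[[[2.58,0,0,0.3,0],[2.58,0,0,0.6,0],[2.58,0,0,0.6,0],[2.58,0,0,0.6,0],[2.58,0,0,0.6,0]]]'

```text
t: 10.85
tool_pos: [0.5538, 0.009, 0.0551]
tool_rot: [-3.134, 0.218, -0.001]
contact_force: [0.6, -0.3, -1.6]
opening: 0.026
grip_force: 2.9
```

```bash
python3 -c "
from h import *
tiltfit((.554,.0090,.065))"|sed -n 3,7p
```

```text
0.08 1.25 -1.78 2.8 [ 0.684 -0.009  0.019] [0.608 0.001 0.025]
0.12 0.75 -1.82 2.45 [ 0.682 -0.009  0.014] [0.607 0.002 0.023]
0.16 0.5 -1.84 2.12 [ 0.68  -0.009  0.009] [0.605 0.002 0.021]
0.2 0.75 -1.83 1.81 [ 0.678 -0.008  0.004] [0.603 0.002 0.019]
0.24 1.0 -1.78 1.55 [ 0.675 -0.008 -0.001] [0.602 0.002 0.017]
```

servo_tool --increments '[[[2.2,0,0,0,0],[2.2,0,0,0,0],[2.2,0,0,-1,0],[2.2,0,0,-3,0],[2.2,-1,0,-5,0]]]' --newtons 40

```text
t: 11.4
tool_pos: [0.5436, 0.0103, 0.1054]
tool_rot: [3.134, -0.219, -0.003]
contact_force: [-0.3, 0.4, -1.1]
opening: 0.0238
grip_force: 41.9
```

```bash
python3 -c "
from h import *
to(.5015,-.2525,.10,-8)"
```

```text
t 11.4 tcp [0.5436 0.0103 0.1054] yaw -8.0 open 0.0238 grip 41.9 F [-0.3  0.4 -1.1] q6 1.59
go xyz cm [-0.52 26.61  0.55] turn 0.0
```

I'm not fully certain that the far edge was within the limit, so I'll set it back down 4 mm lower with the light grip and hold.

servo_tool --increments '[[[2.2,1,0,2,0],[2.2,1,0,4,0],[2.2,1,0,5,0],[2.58,1,0,5,0],[2.58,1,0,5.2,0]]]' --newtons 20

```text
t: 11.9
tool_pos: [0.5538, 0.009, 0.0536]
tool_rot: [3.134, -0.218, 0.0]
contact_force: [-0.5, -1.0, 0.0]
opening: 0.0255
grip_force: 3.8
```

servo_tool --increments '[[[2.58,0,0,0.2,0],[2.58,0,0,0.2,0],[2.58,0,0,0.2,0],[2.58,0,0,0.2,0],[2.58,0,0,0.2,0]]]'

```text
t: 12.4
tool_pos: [0.5538, 0.009, 0.0514]
tool_rot: [-3.134, 0.218, -0.001]
contact_force: [0.0, -0.7, 0.3]
opening: 0.026
grip_force: 3.8
```

```bash
python3 -c "
from h import *
tiltfit((.554,.0090,.061))
to(.554,.009,.051,-8)"|sed -n '3,7p;14,$p'
```

```text
0.08 0.75 -1.67 2.64 [ 0.684 -0.009  0.015] [0.608 0.001 0.021]
0.12 0.5 -1.7 2.3 [ 0.682 -0.009  0.01 ] [0.607 0.002 0.019]
0.16 0.5 -1.73 1.98 [ 0.68  -0.009  0.005] [0.605 0.002 0.017]
0.2 0.75 -1.72 1.72 [ 0.678 -0.008 -0.   ] [0.603 0.002 0.015]
0.24 1.0 -1.68 1.5 [ 0.675 -0.008 -0.005] [0.602 0.002 0.013]
t 12.45 tcp [0.5537 0.009  0.0513] yaw -8.0 open 0.0259 grip 3.8 F [ 0.1 -0.5 -0.3] q6 1.59
go xyz cm [ 0.02 -0.01  0.03] turn 0.0
```

servo_tool --increments '[[[2.2,0,0,0,0],[2.2,0,0,0,0],[2.2,-0.5,0,-1.5,0],[2.2,-1.5,0,-3.5,0],[2.2,-4,0,-5,0]]]' --newtons 40

```text
t: 12.95
tool_pos: [0.5152, 0.0142, 0.1026]
tool_rot: [3.134, -0.219, 0.003]
contact_force: [0.5, 0.4, -0.8]
opening: 0.024
grip_force: 43.0
```

servo_tool --increments '[[[2.2,0,2.5,0,0],[2.2,0,6,0,0],[2.2,0,9.5,0,0],[2.2,0,13,0,0],[2.2,0,16,0,0]]]'

```text
t: 13.45
tool_pos: [0.4914, -0.1454, 0.1011]
tool_rot: [3.134, -0.219, 0.0]
contact_force: [0.3, -0.6, -1.7]
opening: 0.0239
grip_force: 43.0
```

servo_tool --increments '[[[2.2,0.5,3.5,0,0],[2.2,1,7,0,0],[2.2,2,9.5,0,0],[2.2,2.4,10.6,0,0],[2.2,2.4,10.6,0,0]]]'

```text
t: 13.95
tool_pos: [0.501, -0.2532, 0.101]
tool_rot: [-3.134, 0.221, 0.0]
contact_force: [-0.0, 0.5, -1.0]
opening: 0.0238
grip_force: 43.0
```

```bash
python3 -c "
from h import *
to(.5015,-.2525,.0284,-8)
o,p,R=st()
tiltfit((p[0],p[1],p[2]+.0096))"
```

```text
t 13.95 tcp [ 0.501  -0.2532  0.101 ] yaw -8.1 open 0.0238 grip 43.0 F [-0.   0.5 -1. ] q6 1.11
go xyz cm [ 0.04 -0.07  7.26] turn -0.1
0.0 3.75 -2.38 5.13 [ 0.634 -0.272  0.076] [ 0.558 -0.261  0.076]
0.04 3.0 -2.38 4.54 [ 0.633 -0.272  0.07 ] [ 0.557 -0.261  0.073]
0.08 2.25 -2.38 3.94 [ 0.631 -0.271  0.065] [ 0.555 -0.261  0.071]
0.12 1.5 -2.37 3.38 [ 0.629 -0.271  0.06 ] [ 0.554 -0.261  0.069]
0.16 0.75 -2.32 2.83 [ 0.627 -0.271  0.055] [ 0.552 -0.26   0.067]
0.2 0.75 -2.29 2.33 [ 0.625 -0.271  0.05 ] [ 0.55  -0.26   0.065]
0.24 1.25 -2.24 1.9 [ 0.622 -0.27   0.045] [ 0.549 -0.26   0.063]
0.28 1.5 -2.16 1.58 [ 0.619 -0.27   0.04 ] [ 0.547 -0.26   0.061]
0.32 2.0 -2.09 1.42 [ 0.616 -0.269  0.035] [ 0.545 -0.259  0.059]
0.36 2.25 -2.02 1.48 [ 0.613 -0.269  0.03 ] [ 0.543 -0.259  0.057]
0.4 2.5 -1.93 1.7 [ 0.61  -0.269  0.026] [ 0.54  -0.259  0.056]
0.44 2.75 -1.82 2.08 [ 0.607 -0.268  0.022] [ 0.538 -0.258  0.054]
0.48 2.75 -1.7 2.5 [ 0.603 -0.268  0.017] [ 0.536 -0.258  0.053]
```

servo_tool --increments '[[[2.2,0,0,2,0],[2.2,0,0,3.5,0],[2.2,0,0,4.6,0],[2.2,0,0,4.6,0],[2.57,0,0,4.6,0]]]' --newtons 20

```text
t: 14.5
tool_pos: [0.5009, -0.2517, 0.0549]
tool_rot: [-3.134, 0.218, 0.001]
contact_force: [0.5, 0.6, -0.8]
opening: 0.026
grip_force: 5.7
```

servo_tool --increments '[[[2.575,0,0,0.5,0],[2.575,0,0,1.1,0],[2.575,0,0,1.7,0],[2.575,0,0,2.3,0],[2.575,0,0,2.6,0]]]'

```text
t: 15.0
tool_pos: [0.5005, -0.252, 0.0283]
tool_rot: [-3.133, 0.219, 0.002]
contact_force: [-2.2, 2.0, 8.0]
opening: 0.0259
grip_force: 5.4
```

servo_tool --increments '[[[2.59,0,0,0,0],[2.65,0,0,0,0],[2.9,0,0,0,0],[3.5,0,0,0,0],[4.5,0,0,0,0]]]'

```text
t: 15.5
tool_pos: [0.5011, -0.2523, 0.0293]
tool_rot: [3.134, -0.218, 0.001]
contact_force: [0.8, 0.8, 0.3]
opening: 0.0446
grip_force: 0.0
```

servo_tool --increments '[[[4.5,0,0,-2,0],[5,0,0,-5,0],[5,-3,-2,-9,0],[5,-6,-6,-12,0],[5,-8,-10,-14,0]]]'

```text
t: 16.0
tool_pos: [0.4386, -0.1509, 0.1666]
tool_rot: [3.133, -0.222, 0.003]
contact_force: [0.2, 0.1, 1.0]
opening: 0.0499
grip_force: 0.0
```

```bash
python3 - <<'E'
from h import *
d=snap('top');cv2.imwrite('pics/t2.png',cv2.resize(d['img'][165:310,260:500,::-1],None,fx=3.3,fy=3.3,interpolation=cv2.INTER_CUBIC))
i=d['img'].astype(int);r,g,b=i[...,0],i[...,1],i[...,2];M=lambda x:x.astype(np.uint8)
print('tab',rect(d,M((r>b+90)&(r>200)&(g>90)),.050,(370,180,480,285)))
print('coup tab',rect(d,M((r>150)),.016,(265,265,380,305)))
print('dish',rect(d,M((r>160)),.020,(285,172,357,250)))
print('lid',rect(d,M((i.min(2)>150)),.026,(380,180,480,285)))
to(0,0,0,0)
E
```

```text
tab [(array([ 0.5014, -0.2526]), array([ 501.3, -252.7]), array([23.9, 11.7]), 83.1, 56)]
coup tab [(array([0.4483, 0.0914]), array([448.6,  91.4]), array([21.1, 14.1]), 0.5, 68), (array([ 0.4391, -0.0955]), array([440.4, -97.3]), array([16.8, 28.4]), 63.4, 70), (array([ 0.4429, -0.1367]), array([ 441.9, -136.6]), array([ 3.6, 24.2]), 58.9, 15), (array([ 0.4461, -0.1164]), array([ 445.9, -116.3]), array([13.1,  8. ]), 76.2, 22), (array([ 0.4068, -0.1329]), array([ 410.1, -137.2]), array([20.9, 55.6]), 63.3, 134), (array([0.4221, 0.0898]), array([422.9,  89.9]), array([21.1, 16.4]), 0.5, 71)]
dish [(array([ 0.6309, -0.0232]), array([630.9, -24.2]), array([35.8, 16.6]), 0.2, 103), (array([ 0.5963, -0.0229]), array([595.2, -22. ]), array([21.4, 16.5]), 0.3, 65), (array([0.5803, 0.0271]), array([580.7,  27.5]), array([26.1, 16.5]), 0.3, 69), (array([ 0.5699, -0.0248]), array([569.1, -24.4]), array([21.3, 16.5]), 0.3, 68)]
lid [(array([ 0.6747, -0.1448]), array([ 672.3, -145.6]), array([ 4.7, 19.1]), 89.8, 18), (array([ 0.5606, -0.2617]), array([ 561.1, -262.3]), array([152.8, 148.1]), 61.5, 3249), (array([ 0.4829, -0.1583]), array([ 485.7, -159.6]), array([ 3.1, 52.5]), 63.3, 30)]
t 16.05 tcp [ 0.4385 -0.1464  0.1701] yaw -7.9 open 0.05 grip 0.0 F [3.9 1.9 0.3] q6 1.22
go xyz cm [-45.54  -8.47  16.76] turn -7.9
```

View pics/t2.png

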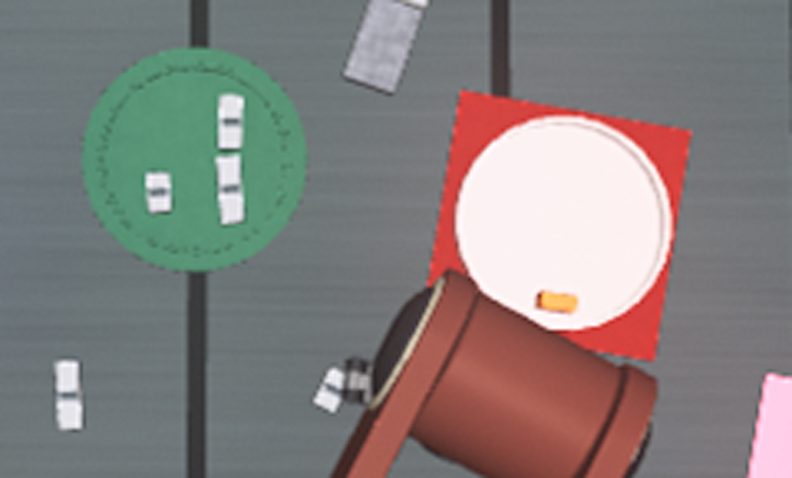

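The lid lies flat and centred on the red mat (tab at crop (557,301)). The dish holds three coupons: medium at crop (231,122), long at (230,190) and short at (158,192). On the table the short one is at (328,390) and the long one at (68,395).

```bash
python3 -c "
from h import *
to(.440,-.0972,.04,-27)"
```

```text
t 16.05 tcp [ 0.4385 -0.1464  0.1701] yaw -7.9 open 0.05 grip 0.0 F [3.9 1.9 0.3] q6 1.22
go xyz cm [-0.6  -4.87 13.01] turn 19.1
```

servo_tool --increments '[[[5,-0.3,-2.5,2,6.5],[4,-0.6,-4.9,4,13],[3.4,-0.6,-4.9,8,19.1],[3.4,-0.6,-4.9,12,19.1],[3.4,-0.6,-4.9,13,19.1]]]' --newtons 20

```text
t: 16.55
tool_pos: [0.4362, -0.1, 0.03]
tool_rot: [-3.053, 0.734, 0.013]
contact_force: [-1.3, 0.7, -0.3]
opening: 0.0341
grip_force: 0.0
```

servo_tool --increments '[[[3.4,0,0,1.5,0],[3.4,0,0,3,0],[3.4,0,0,4,0],[3.4,0,0,4.5,0],[3.4,0,0,4.5,0]]]'

```text
t: 17.05
tool_pos: [0.4398, -0.1018, -0.0105]
tool_rot: [-3.054, 0.735, 0.001]
contact_force: [0.7, 0.6, 0.8]
opening: 0.0338
grip_force: 0.0
```

```bash
python3 - <<'E'
from h import *
to(.440,-.0972,-.015,-27)
d=snap('scene');o,p,R=st();f=lambda q:((proj(d,q)-[290,175])*8).round(0)
print('tcp',f(p),'+18mm',f(p+[0,0,.018]),'coupon top',f([.44,-.0972,.016]))
cv2.imwrite('pics/s6.png',cv2.resize(d['img'][175:250,290:380,::-1],None,fx=8,fy=8,interpolation=cv2.INTER_CUBIC))
E
```

```text
t 17.05 tcp [ 0.4398 -0.1018 -0.0105] yaw -27.1 open 0.0338 grip 0.0 F [0.7 0.6 0.8] q6 1.65
go xyz cm [-0.19 -0.42  0.45] turn -0.1
tcp [[297. 355.]] +18mm [[297. 326.]] coupon top [[308. 318.]]
```

View pics/s6.png

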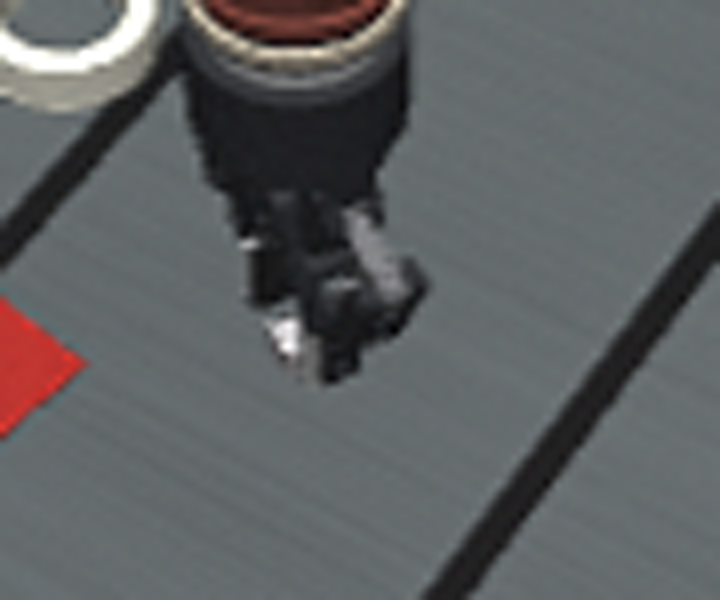

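servo_tool --increments '[[[3.4,-0.1,-0.4,0.2,0],[3.4,-0.1,-0.4,0.4,0],[3.4,-0.1,-0.4,0.5,0],[2.5,-0.1,-0.4,0.5,0],[1.5,-0.1,-0.4,0.5,0]]]'

```text
t: 17.6
tool_pos: [0.4414, -0.0979, -0.0148]
tool_rot: [3.054, -0.735, 0.002]
contact_force: [-1.0, 0.5, 3.5]
opening: 0.0156
grip_force: 20.0
```

servo_tool --increments '[[[1.2,0,0,0,0],[1.2,0,0,0,0],[1.2,0,0,0,0]]]' --newtons 40

```text
t: 17.9
tool_pos: [0.4414, -0.0979, -0.0148]
tool_rot: [3.054, -0.735, 0.002]
contact_force: [-0.0, 0.0, 6.5]
opening: 0.015
grip_force: 40.3
```

```bash
python3 -c "
from h import *
to(.440,-.0972,-.015,-27)"
```

```text
t 17.9 tcp [ 0.4414 -0.0979 -0.0148] yaw -27.1 open 0.015 grip 40.3 F [-0.   0.   6.5] q6 1.66
go xyz cm [-0.16  0.    0.02] turn -0.1
```

Gripped (15 mm opening, 40 N). The force shows the tips touching the table at a reported z of -0.015, so the tip is about 15 mm above the reported TCP. Carry it to the short row.

servo_tool --increments '[[[1.2,0,0,-1,0],[1.2,0,0,-3,-8],[1.2,0,0,-5.5,-16],[1.2,0,0,-8,-24],[1.2,0,0,-9.5,-32]]]' --newtons 50

```text
t: 18.4
tool_pos: [0.4412, -0.0979, 0.0815]
tool_rot: [3.137, 0.144, 0.003]
contact_force: [-0.3, 0.9, -0.6]
opening: 0.0146
grip_force: 50.0
```

servo_tool --increments '[[[1.2,0,0,0,-8],[1.2,0,0,0,-16],[1.2,0,0,0,-24],[1.2,0,0,0,-32],[1.2,0,0,0,-40]]]'

```text
t: 18.9
tool_pos: [0.4402, -0.0975, 0.0793]
tool_rot: [-2.899, -1.208, 0.001]
contact_force: [-0.9, -0.2, -0.9]
opening: 0.0145
grip_force: 50.0
```

servo_tool --increments '[[[1.2,0,0,0,-8],[1.2,0,0,0,-16],[1.2,0,0,0,-24],[1.2,0,0,0,-32],[1.2,0,0,0,-44.4]]]'

```text
t: 19.4
tool_pos: [0.4402, -0.0975, 0.0793]
tool_rot: [-2.299, -2.139, 0.001]
contact_force: [0.6, 0.7, 0.5]
opening: 0.015
grip_force: 50.0
```

```bash
python3 -c "
from h import *
to(.5282,.1914,.03,89.3)"
```

```text
t 19.4 tcp [ 0.4402 -0.0975  0.0793] yaw 85.9 open 0.015 grip 50.0 F [0.6 0.7 0.5] q6 -0.31
go xyz cm [29.45  6.7   4.93] turn -3.4
```

servo_tool --increments '[[[1.2,4.5,1,0,-3.4],[1.2,9,2,0,-3.4],[1.2,13.5,3,0,-3.4],[1.2,18,4.1,0,-3.4],[1.2,22.5,5.1,0,-3.4]]]'

```text
t: 19.9
tool_pos: [0.509, 0.1244, 0.0795]
tool_rot: [-2.242, -2.2, 0.001]
contact_force: [1.0, 0.1, 0.5]
opening: 0.0152
grip_force: 50.0
```

servo_tool --increments '[[[1.2,3.5,1,0,0],[1.2,6.5,1.2,0,0],[1.2,6.8,1.2,2.5,0],[1.2,6.8,1.2,5,0],[1.2,6.8,1.2,5,0]]]'

```text
t: 20.4
tool_pos: [0.5185, 0.1899, 0.0254]
tool_rot: [-2.238, -2.198, 0.012]
contact_force: [-0.6, 0.6, -1.1]
opening: 0.0149
grip_force: 50.0
```

```bash
python3 -c "
from h import *
to(.5282,.1914,-.011,89.3)"
```

```text
t 20.4 tcp [0.5185 0.1899 0.0254] yaw 89.0 open 0.0149 grip 50.0 F [-0.6  0.6 -1.1] q6 0.23
go xyz cm [0.18 1.   3.63] turn -0.3
```

servo_tool --increments '[[[1.2,0.1,0.7,1,0],[1.2,0.1,0.7,2.5,0],[1.2,0.1,0.7,3.3,0],[1.2,0.1,0.7,3.5,0],[1.2,0.1,0.7,3.5,0]]]'

```text
t: 20.9
tool_pos: [0.5289, 0.191, -0.0059]
tool_rot: [-2.242, -2.2, 0.001]
contact_force: [-0.8, -0.3, -1.1]
opening: 0.0151
grip_force: 50.0
```

servo_tool --increments '[[[1.7,0,0,0,0],[2.5,0,0,0,0],[3,0,0,-1,0],[3,0,0,-4,0],[3,0,0,-7.5,0]]]'

```text
t: 21.4
tool_pos: [0.5284, 0.1911, 0.0698]
tool_rot: [-2.241, -2.199, 0.003]
contact_force: [-0.1, -0.0, 0.8]
opening: 0.0302
grip_force: 0.0
```

```bash
cat >> h.py <<'E'
def look():
    d=snap('top');i=d['img'].astype(int);r,g,b=i[...,0],i[...,1],i[...,2];M=lambda x:x.astype(np.uint8)
    c=cv2.morphologyEx(M(i.min(2)>120),cv2.MORPH_CLOSE,np.ones((5,5),np.uint8))
    print('table',rect(d,c,.016,(255,255,385,310)));print('dish',rect(d,M(r>150),.020,(288,175,352,245)));print('tray',rect(d,c,.019,(175,200,260,270)))
E
python3 -c "
from h import *
look();to(.4352,.0906,.04,3.5)"
```

```text
table [(array([0.435 , 0.0908]), array([435. ,  90.6]), array([49.7, 17.9]), 4.0, 166)]
dish [(array([ 0.6313, -0.0237]), array([630.9, -24.2]), array([35.8, 16.6]), 0.2, 110), (array([ 0.596 , -0.0228]), array([595.2, -22. ]), array([21.4, 16.5]), 0.3, 67), (array([0.5809, 0.0268]), array([580.7,  27.5]), array([26.1, 16.5]), 0.3, 79), (array([ 0.5701, -0.0248]), array([570.3, -24.4]), array([23.7, 16.5]), 0.2, 73)]
tray [(array([0.5795, 0.1857]), array([577.5, 185.2]), array([65.6,  4.4]), 11.6, 45), (array([0.4755, 0.2196]), array([476.7, 221. ]), array([20. ,  8.2]), 45.6, 20)]
t 21.45 tcp [0.5335 0.1923 0.078 ] yaw 88.9 open 0.0299 grip 0.0 F [3.5 1.7 3.4] q6 0.23
go xyz cm [-10.36  -9.68   3.68] turn 85.4
```

servo_tool --increments '[[[3.4,-2.5,-2.3,0,8.5],[3.4,-5,-4.7,0,17],[3.4,-7.5,-7,0,25.5],[3.4,-10.3,-9.5,0,34],[3.4,-10.3,-9.5,0,42.5]]]'

```text
t: 21.95
tool_pos: [0.4299, 0.0883, 0.0692]
tool_rot: [2.892, 1.226, -0.002]
contact_force: [0.6, 0.8, 0.1]
opening: 0.034
grip_force: 0.0
```

servo_tool --increments '[[[3.4,0,0,1,8.5],[3.4,0,0,2,17],[3.4,0,0,3,25.5],[3.4,0,0,4,34],[3.4,0,0,4,42.5]]]'

```text
t: 22.45
tool_pos: [0.4319, 0.09, 0.029]
tool_rot: [3.14, 0.098, -0.002]
contact_force: [-0.5, -0.8, -0.7]
opening: 0.034
grip_force: 0.0
```

```bash
python3 -c "
from h import *
to(.435,.0907,-.012,4)"
```

```text
t 22.45 tcp [0.4319 0.09   0.029 ] yaw 3.6 open 0.034 grip 0.0 F [-0.5 -0.8 -0.7] q6 1.55
go xyz cm [ 0.32 -0.05  4.1 ] turn -0.4
```

servo_tool --increments '[[[3.4,0.3,0,2,0],[3.4,0.3,0,4,0],[3.4,0.3,0,4.1,0],[2,0.3,0,4.1,0],[1.2,0.3,0,4.1,0]]]' --newtons 50

```text
t: 22.95
tool_pos: [0.4366, 0.0904, -0.0101]
tool_rot: [-3.14, -0.108, -0.003]
contact_force: [-0.2, -0.5, -0.4]
opening: 0.0147
grip_force: 50.5
```

servo_tool --increments '[[[1.2,0,0,0,0],[1.2,0,0,0,0],[1.2,0,0,-2,0],[1.2,0,0,-5,0],[1.2,0,0,-8.2,0]]]'

```text
t: 23.45
tool_pos: [0.4346, 0.0902, 0.0708]
tool_rot: [-3.14, -0.107, 0.003]
contact_force: [0.3, -0.6, -1.0]
opening: 0.0145
grip_force: 50.5
```

servo_tool --increments '[[[1.2,2,-3.8,0,-8.5],[1.2,4,-7.8,0,-17],[1.2,6,-12,0,-25.5],[1.2,8,-16.5,0,-34],[1.2,10,-20,0,-42.5]]]'

```text
t: 23.95
tool_pos: [0.5219, 0.2992, 0.0707]
tool_rot: [-2.882, -1.249, -0.001]
contact_force: [-0.1, -0.6, -0.1]
opening: 0.0147
grip_force: 50.5
```

servo_tool --increments '[[[1.2,0,0,0,-8.5],[1.2,0,0,0,-17],[1.2,0,0,0,-25.5],[1.2,0,0,0,-34],[1.2,0,0,0,-42.8]]]'

```text
t: 24.45
tool_pos: [0.5215, 0.2967, 0.0705]
tool_rot: [-2.233, -2.209, 0.0]
contact_force: [-0.1, -1.0, -1.0]
opening: 0.0143
grip_force: 50.5
```

```bash
python3 -c "
from h import *
to(.5285,.294,-.010,89.3)
look()"
```

```text
t 24.45 tcp [0.5215 0.2967 0.0705] yaw 89.4 open 0.0143 grip 50.5 F [-0.1 -1.  -1. ] q6 0.4
go xyz cm [-0.26  0.7   8.05] turn 0.1
table []
dish [(array([ 0.6314, -0.0236]), array([632.1, -24.2]), array([38.1, 16.6]), 0.2, 111), (array([ 0.596 , -0.0228]), array([595.2, -22. ]), array([21.4, 16.5]), 0.3, 67), (array([0.5809, 0.0268]), array([580.7,  27.5]), array([26.1, 16.5]), 0.3, 79), (array([ 0.5701, -0.0248]), array([570.3, -24.4]), array([23.7, 16.5]), 0.2, 73)]
tray [(array([0.5715, 0.3313]), array([571.3, 331.4]), array([54.4,  4.6]), 24.2, 39), (array([0.5293, 0.1892]), array([529.2, 188.5]), array([14.1, 28.3]), 0.3, 86), (array([0.5261, 0.2922]), array([525.2, 293. ]), array([16.6, 11.8]), 1.2, 40)]
```

servo_tool --increments '[[[1.2,-0.3,0.7,3,0],[1.2,-0.3,0.7,6,0],[1.2,-0.3,0.7,7.5,0],[1.2,-0.3,0.7,7.8,0],[1.2,-0.3,0.7,7.8,0]]]'

```text
t: 25.0
tool_pos: [0.5285, 0.2936, -0.0074]
tool_rot: [-2.242, -2.201, 0.001]
contact_force: [-0.2, -0.4, -0.7]
opening: 0.0141
grip_force: 51.9
```

servo_tool --increments '[[[1.7,0,0,0,0],[2.5,0,0,0,0],[3,0,0,-1,0],[3,0,0,-4,0],[3,0,0,-8,0]]]'

```text
t: 25.5
tool_pos: [0.5269, 0.2929, 0.0719]
tool_rot: [-2.24, -2.201, 0.006]
contact_force: [-0.1, 0.9, 0.4]
opening: 0.0299
grip_force: 0.0
```

```bash
python3 -c "
from h import *
to(.5805,.0272,.04,5)"
```

```text
t 25.5 tcp [0.5269 0.2929 0.0719] yaw 89.0 open 0.0299 grip 0.0 F [-0.1  0.9  0.4] q6 0.4
go xyz cm [-26.46   5.84   3.21] turn 84.0
```

servo_tool --increments '[[[3.4,-4.5,1,0,8.4],[3.4,-9,2,0,16.8],[3.4,-13.5,3,0,25.2],[3.4,-18,4,0,33.6],[3.4,-22.5,5,0,42]]]'

```text
t: 26.0
tool_pos: [0.5753, 0.066, 0.0739]
tool_rot: [2.884, 1.244, 0.003]
contact_force: [0.5, -0.2, -0.1]
opening: 0.0341
grip_force: 0.0
```

servo_tool --increments '[[[3.4,0,0,0,8.4],[3.4,0,0,0,16.8],[3.4,0,0,0,25.2],[3.4,0,0,0,33.6],[3.4,0,0,0,42]]]'

```text
t: 26.5
tool_pos: [0.5751, 0.0676, 0.0737]
tool_rot: [3.139, 0.127, 0.002]
contact_force: [-0.9, 0.0, -0.4]
opening: 0.0341
grip_force: 0.0
```

```bash
python3 -c "
from h import *
to(.5805,.0272,.03,5)"
```

```text
t 26.5 tcp [0.5751 0.0676 0.0737] yaw 4.6 open 0.0341 grip 0.0 F [-0.9  0.  -0.4] q6 1.48
go xyz cm [0.2  4.07 4.37] turn -0.4
```

servo_tool --increments '[[[3.4,0.2,4.1,0,0],[3.4,0.2,4.1,4,0],[3.4,0.2,4.1,7.5,0],[3.4,0.2,4.1,8.1,0],[3.4,0.2,4.1,8.1,0]]]'

```text
t: 27.0
tool_pos: [0.5796, 0.0271, -0.0087]
tool_rot: [-3.138, -0.138, 0.003]
contact_force: [-0.2, 0.4, 0.2]
opening: 0.0339
grip_force: 0.0
```

servo_tool --increments '[[[2,0,0,0,0],[1.2,0,0,0,0],[1.2,0,0,0,0],[1.2,0,0,0,0],[1.2,0,0,0,0]]]'

```text
t: 27.5
tool_pos: [0.5823, 0.0271, -0.006]
tool_rot: [3.138, 0.138, 0.007]
contact_force: [-1.2, 0.2, 6.9]
opening: 0.0146
grip_force: 51.1
```

```bash
python3 -c "
from h import *
to(.5805,.0272,.03,5)"
```

```text
t 27.5 tcp [ 0.5823  0.0271 -0.006 ] yaw 5.0 open 0.0146 grip 51.1 F [-1.2  0.2  6.9] q6 1.4
go xyz cm [-0.17 -0.02 -3.6 ] turn 0.0
```

servo_tool --increments '[[[1.2,0,0,-2,0],[1.2,0,0,-5,0],[1.2,0,0,-8,0],[1.2,0.5,-3,-8,-8.4],[1.2,1,-7,-8,-16.8]]]'

```text
t: 28.0
tool_pos: [0.5858, 0.0973, 0.074]
tool_rot: [3.083, 0.599, 0.007]
contact_force: [-0.0, 0.3, -1.2]
opening: 0.0145
grip_force: 50.3
```

servo_tool --increments '[[[1.2,0,0,0,-8.5],[1.2,0,0,0,-17],[1.2,0,0,0,-25.5],[1.2,0,0,0,-34],[1.2,0,0,0,-42.5]]]'

```text
t: 28.5
tool_pos: [0.5841, 0.0978, 0.0718]
tool_rot: [2.654, 1.681, 0.001]
contact_force: [-0.2, 0.2, -0.4]
opening: 0.0145
grip_force: 50.3
```

servo_tool --increments '[[[1.2,0,0,0,-8.5],[1.2,0,0,0,-17],[1.2,0,0,0,-25.4],[1.2,0,0,0,-25.4]]]'

```text
t: 28.9
tool_pos: [0.5841, 0.0977, 0.0718]
tool_rot: [2.227, 2.216, 0.001]
contact_force: [-0.7, 0.3, -0.7]
opening: 0.0144
grip_force: 50.3
```

```bash
python3 -c "
from h import *
to(.584,.189,-.004,89.3)"
```

```text
t 28.9 tcp [0.5841 0.0977 0.0718] yaw 89.7 open 0.0144 grip 50.3 F [-0.7  0.3 -0.7] q6 0.05
go xyz cm [ 9.13 -0.06  7.58] turn 0.4
```

servo_tool --increments '[[[1.2,4.5,0,0,0.4],[1.2,9.1,0,0,0.4],[1.2,9.1,0,4,0.4],[1.2,9.1,0,7,0.4],[1.2,9.1,0,7.8,0.4]]]'

```text
t: 29.4
tool_pos: [0.5815, 0.1891, -0.0075]
tool_rot: [-2.233, -2.202, 0.011]
contact_force: [-19.4, -1.9, 36.2]
opening: 0.0142
grip_force: 55.5
```

servo_tool --increments '[[[1.2,0,0,0,0],[1.2,0,0,0.1,0],[1.7,0,0,0.1,0],[2.5,0,0,0.1,0],[3,0,0,-1,0]]]'

```text
t: 29.9
tool_pos: [0.5832, 0.1882, 0.0024]
tool_rot: [-2.234, -2.206, 0.004]
contact_force: [0.3, -0.2, -0.2]
opening: 0.03
grip_force: 0.0
```

servo_tool --increments '[[[3,0,0,-4,0],[3,0,0,-7,0],[3.4,-4.5,0,-7,8.5],[3.4,-9,0,-7,17],[3.4,-13.5,0,-7,25.5]]]'

```text
t: 30.4
tool_pos: [0.5835, 0.0525, 0.0753]
tool_rot: [2.67, 1.653, 0.003]
contact_force: [0.6, 0.4, -0.2]
opening: 0.034
grip_force: 0.0
```

servo_tool --increments '[[[3.4,0,0,0,8.5],[3.4,0,0,0,17],[3.4,0,0,0,25.5],[3.4,0,0,0,34],[3.4,0,0,0,42.5]]]'

```text
t: 30.9
tool_pos: [0.5833, 0.0535, 0.0747]
tool_rot: [3.089, 0.571, 0.002]
contact_force: [0.3, -0.2, -0.4]
opening: 0.0341
grip_force: 0.0
```

servo_tool --increments '[[[3.4,0,0,0,8.5],[3.4,0,0,0,17.5],[3.4,0,0,0,17.5]]]'

```text
t: 31.2
tool_pos: [0.5833, 0.0536, 0.0746]
tool_rot: [3.14, 0.104, 0.002]
contact_force: [0.0, -0.6, -0.3]
opening: 0.0341
grip_force: 0.0
```

```bash
python3 -c "
from h import *
look()
to(.583,-.024,-.0075,3.6)"
```

```text
table []
dish [(array([0.599 , 0.0059]), array([600.1,   5.3]), array([ 23.3, 141.8]), 86.2, 490), (array([0.6381, 0.0486]), array([638.9,  48. ]), array([42.9, 52.1]), 0.3, 389), (array([ 0.6418, -0.0265]), array([642.8, -26.5]), array([16.7, 11.8]), 0.2, 43), (array([ 0.6203, -0.0246]), array([620.2, -25.4]), array([14.3, 14.2]), 0.2, 44), (array([ 0.5954, -0.0232]), array([595.2, -23.2]), array([21.4, 14.2]), 0.2, 63), (array([ 0.5701, -0.0248]), array([570.3, -24.4]), array([23.7, 16.5]), 0.2, 73)]
tray [(array([0.5849, 0.1864]), array([584.8, 186.9]), array([16.6, 28.4]), 0.3, 100), (array([0.529 , 0.2924]), array([529.9, 291.9]), array([16.5, 47.2]), 0.3, 152), (array([0.5293, 0.1892]), array([529.2, 188.5]), array([14.1, 28.3]), 0.3, 86)]
t 31.25 tcp [0.5833 0.0536 0.0744] yaw 3.9 open 0.034 grip 0.0 F [-0.5  0.   0.1] q6 1.47
go xyz cm [-0.57  7.74  8.19] turn 0.3
```

servo_tool --increments '[[[3.4,-0.3,4,0,0],[3.4,-0.5,7.7,1,0],[3.4,-0.5,7.7,5,0],[3.4,-0.5,7.7,7.7,0],[3.4,-0.5,7.7,8.1,0]]]'

```text
t: 31.75
tool_pos: [0.5797, -0.0234, -0.0112]
tool_rot: [-3.138, -0.107, 0.011]
contact_force: [-0.4, -0.0, -0.2]
opening: 0.0343
grip_force: 0.0
```

servo_tool --increments '[[[2.5,0,0,0,0],[1.6,0,0,0,0],[1.2,0,0,0,0],[1.2,0,0,0,0],[1.2,0,0,0,0]]]'

```text
t: 32.25
tool_pos: [0.5847, -0.0235, -0.0054]
tool_rot: [3.139, 0.105, 0.005]
contact_force: [-0.5, 0.3, 6.5]
opening: 0.0146
grip_force: 51.6
```

```bash
python3 -c "
from h import *
to(.5828,-.024,-.0075,3.6)"
```

```text
t 32.25 tcp [ 0.5847 -0.0235 -0.0054] yaw 3.8 open 0.0146 grip 51.6 F [-0.5  0.3  6.5] q6 1.34
go xyz cm [-0.2   0.04  0.21] turn 0.2
```

servo_tool --increments '[[[1.2,0,0,-2,0],[1.2,0,0,-5,0],[1.2,0,0,-8,0],[1.2,0.2,-3,-8,0],[1.2,0.5,-7,-8,0]]]'

```text
t: 32.75
tool_pos: [0.5846, 0.0461, 0.0745]
tool_rot: [3.139, 0.1, 0.006]
contact_force: [0.4, 0.3, -2.1]
opening: 0.0144
grip_force: 50.7
```

servo_tool --increments '[[[1.2,0.3,-4.8,0,-8.5],[1.2,0.6,-9.6,0,-17],[1.2,0.9,-14.4,0,-25.5],[1.2,1.3,-19.2,0,-34],[1.2,1.6,-24,0,-42.5]]]'

```text
t: 33.25
tool_pos: [0.5829, 0.2891, 0.0724]
tool_rot: [2.884, 1.245, -0.0]
contact_force: [0.3, -0.6, -1.5]
opening: 0.0141
grip_force: 50.7
```

servo_tool --increments '[[[1.2,0,0,0,-8.5],[1.2,0,0,0,-17],[1.2,0,0,0,-25.5],[1.2,0,0,0,-34],[1.2,0,0,0,-42.9]]]'

```text
t: 33.75
tool_pos: [0.583, 0.2873, 0.0722]
tool_rot: [-2.235, -2.208, 0.001]
contact_force: [0.1, 0.7, -1.3]
opening: 0.0147
grip_force: 50.7
```

```bash
python3 -c "
from h import *
to(.5845,.294,-.007,89.3)"
```

```text
t 33.75 tcp [0.583  0.2873 0.0722] yaw 89.3 open 0.0147 grip 50.7 F [ 0.1  0.7 -1.3] q6 0.36
go xyz cm [0.68 0.14 7.92] turn -0.0
```

servo_tool --increments '[[[1.2,0.9,0.1,3,0],[1.2,0.9,0.1,6,0],[1.2,0.9,0.1,7.3,0],[1.2,0.9,0.1,7.6,0],[1.2,0.9,0.1,7.8,0]]]'

```text
t: 34.25
tool_pos: [0.5849, 0.2962, -0.0051]
tool_rot: [2.242, 2.2, 0.001]
contact_force: [0.8, -0.6, 0.3]
opening: 0.0144
grip_force: 50.7
```

servo_tool --increments '[[[1.2,0,0,0,0],[1.7,0,0,0,0],[2.5,0,0,0,0],[3,0,0,-1,0],[3,0,0,-4,0]]]'

```text
t: 34.75
tool_pos: [0.5821, 0.2952, 0.0322]
tool_rot: [-2.241, -2.198, 0.009]
contact_force: [-0.2, -1.0, -0.1]
opening: 0.0304
grip_force: 0.0
```

servo_tool --increments '[[[3.4,0,0,-4,0],[3.4,-4.5,0.5,-4,8.5],[3.4,-9,1,-4,17],[3.4,-13.5,2,-4,25.5],[3.4,-18,3,-4,34]]]'

```text
t: 35.25
tool_pos: [0.6117, 0.1142, 0.0762]
tool_rot: [2.791, 1.44, 0.003]
contact_force: [0.2, 0.4, -0.2]
opening: 0.034
grip_force: 0.0
```

servo_tool --increments '[[[3.4,0,0,0,8.5],[3.4,0,0,0,17],[3.4,0,0,0,25.5],[3.4,0,0,0,34],[3.4,0,0,0,42.5]]]'

```text
t: 35.75
tool_pos: [0.6117, 0.1156, 0.0759]
tool_rot: [3.124, 0.33, 0.003]
contact_force: [0.3, 0.9, -0.7]
opening: 0.034
grip_force: 0.0
```

servo_tool --increments '[[[3.4,0,0,0,8.5],[3.4,0,0,0,17],[3.4,0,0,0,17]]]'

```text
t: 36.05
tool_pos: [0.6116, 0.1157, 0.0757]
tool_rot: [-3.139, 0.125, -0.002]
contact_force: [-0.3, 0.9, 0.3]
opening: 0.0341
grip_force: 0.0
```

```bash
python3 -c "
from h import *
look()
to(.631,-.0253,-.0075,-4)"
```

```text
table []
dish [(array([ 0.6312, -0.0236]), array([630.9, -24.2]), array([35.8, 16.6]), 0.2, 109)]
tray [(array([0.5858, 0.2957]), array([586.6, 294.3]), array([16.6, 49.6]), 0.3, 154), (array([0.5849, 0.1854]), array([584.8, 185.7]), array([16.6, 26.1]), 0.3, 94), (array([0.529 , 0.2924]), array([529.9, 291.9]), array([16.5, 47.2]), 0.3, 152)]
t 36.1 tcp [0.6116 0.1157 0.0756] yaw -4.4 open 0.0339 grip 0.0 F [ 0.4 -0.3 -0.2] q6 1.72
go xyz cm [ 3.01 13.91  8.31] turn -0.4
```

servo_tool --increments '[[[3.4,1,4.6,0,0],[3.4,2,9.2,0,1],[3.4,3,13.8,0,2],[3.4,3,13.8,3,2],[3.4,3,13.8,6,2]]]'

```text
t: 36.6
tool_pos: [0.632, -0.0264, 0.0162]
tool_rot: [3.136, -0.18, 0.007]
contact_force: [0.3, 0.4, -0.2]
opening: 0.0337
grip_force: 0.0
```

```bash
python3 - <<'E'
from h import *
look()
to(.6312,-.0238,-.0075,-2)
d=snap('top');cv2.imwrite('pics/t3.png',cv2.resize(d['img'][170:305,170:360,::-1],None,fx=4,fy=4,interpolation=cv2.INTER_CUBIC))
E
```

```text
table []
dish [(array([0.6225, 0.0413]), array([621.7,  42.3]), array([ 19.2, 150.2]), 79.7, 450), (array([ 0.6825, -0.0363]), array([678.9, -31.1]), array([31.1, 87.8]), 0.0, 394), (array([0.5827, 0.0187]), array([580.8,  19.3]), array([16.6, 28.3]), 0.3, 65), (array([ 0.5754, -0.0556]), array([574.4, -55.8]), array([24.6,  6.3]), 76.2, 21), (array([ 0.5631, -0.0096]), array([563.6,  -9.5]), array([28.4,  8.5]), 84.6, 36), (array([ 0.545 , -0.0735]), array([549.3, -72.8]), array([37.8,  4.7]), 0.0, 36)]
tray [(array([0.5858, 0.2957]), array([586.6, 294.3]), array([16.6, 49.6]), 0.3, 154), (array([0.5849, 0.1864]), array([584.8, 186.9]), array([16.6, 28.4]), 0.3, 100), (array([0.529 , 0.2924]), array([529.9, 291.9]), array([16.5, 47.2]), 0.3, 152), (array([0.5293, 0.1892]), array([529.2, 188.5]), array([14.1, 28.3]), 0.3, 86)]
t 36.65 tcp [ 0.6267 -0.025   0.0089] yaw -6.5 open 0.0342 grip 0.0 F [-4.1  0.2 -3. ] q6 1.53
go xyz cm [ 0.44 -0.17  1.64] turn -4.5
```

View pics/t3.png

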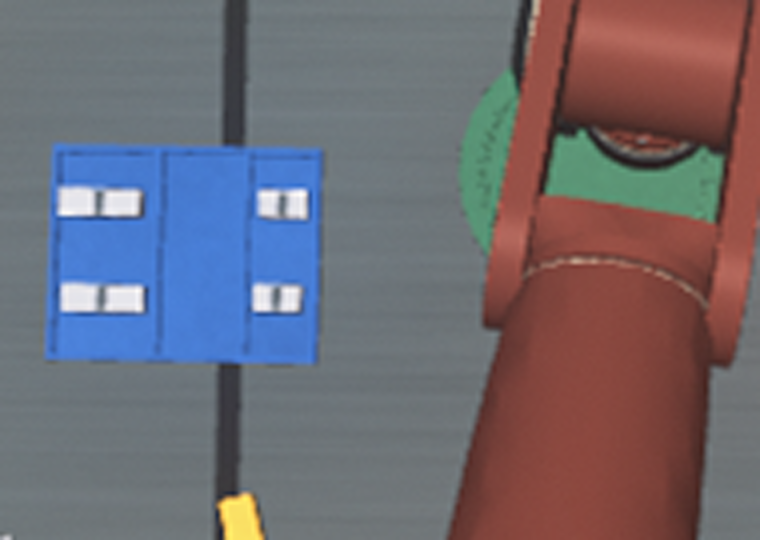

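The tray shows two long coupons in the wide row and two short ones in the narrow row, all across. The medium row still waits for its coupon. Now the last one.

servo_tool --increments '[[[3.4,0,0,1,-4.5],[3.4,0,0,2,-4.5],[3.4,0,0,2.3,-4.5],[3.4,0,0,2.3,-4.5],[2.5,0,0,2.3,-4.5]]]'

```text
t: 37.2
tool_pos: [0.6305, -0.0242, -0.0078]
tool_rot: [3.141, -0.057, 0.001]
contact_force: [0.8, 0.2, 1.0]
opening: 0.0249
grip_force: 0.0
```

servo_tool --increments '[[[1.6,0,0,0,0],[1.2,0,0,0,0],[1.2,0,0,0,0],[1.2,0,0,0,0]]]'

```text
t: 37.6
tool_pos: [0.6307, -0.0243, -0.0074]
tool_rot: [-3.141, 0.057, -0.002]
contact_force: [-1.1, -0.2, 5.6]
opening: 0.0144
grip_force: 51.6
```

```bash
python3 -c "
from h import *
to(.6312,-.024,-.0075,-2)"
```

```text
t 37.6 tcp [ 0.6307 -0.0243 -0.0074] yaw -2.1 open 0.0144 grip 51.6 F [-1.1 -0.2  5.6] q6 1.45
go xyz cm [ 0.04 -0.03  0.01] turn -0.1
```

servo_tool --increments '[[[1.2,0,0,-2,0],[1.2,0,0,-5,0],[1.2,0,0,-8,0],[1.2,-0.5,-3,-8,0],[1.2,-1.5,-7,-8,0]]]'

```text
t: 38.1
tool_pos: [0.6189, 0.0453, 0.073]
tool_rot: [3.14, -0.062, 0.005]
contact_force: [-0.1, 1.4, -1.9]
opening: 0.0148
grip_force: 50.9
```

servo_tool --increments '[[[1.2,-0.8,-3.8,0,-8.5],[1.2,-1.6,-7.6,0,-17],[1.2,-2.4,-11.4,0,-25.5],[1.2,-3.2,-15.2,0,-34],[1.2,-4,-19,0,-42.5]]]'

```text
t: 38.6
tool_pos: [0.5836, 0.2387, 0.0707]
tool_rot: [2.945, 1.094, -0.002]
contact_force: [-0.1, -0.1, -0.6]
opening: 0.0144
grip_force: 50.9
```

servo_tool --increments '[[[1.2,0,0,0,-8.5],[1.2,0,0,0,-17],[1.2,0,0,0,-25.5],[1.2,0,0,0,-34],[1.2,0,0,0,-42.5]]]'

```text
t: 39.1
tool_pos: [0.5839, 0.2373, 0.0705]
tool_rot: [-2.348, -2.087, 0.002]
contact_force: [-0.0, -0.4, 0.1]
opening: 0.0146
grip_force: 50.9
```

```bash
python3 -c "
from h import *
to(.560,.2365,-.007,89.3)"
```

```text
t 39.1 tcp [0.5839 0.2373 0.0705] yaw 83.3 open 0.0146 grip 50.9 F [-0.  -0.4  0.1] q6 0.39
go xyz cm [-0.35 -2.36  7.75] turn -6.0
```

servo_tool --increments '[[[1.2,-0.2,-1.2,0,-6],[1.2,-0.4,-2.4,2,-6],[1.2,-0.4,-2.4,5,-6],[1.2,-0.4,-2.4,7,-6],[1.2,-0.4,-2.4,7.5,-6]]]'

```text
t: 39.6
tool_pos: [0.5571, 0.2355, -0.0074]
tool_rot: [-2.24, -2.198, 0.01]
contact_force: [0.2, -0.5, -0.3]
opening: 0.0144
grip_force: 50.9
```

servo_tool --increments '[[[1.2,0,0,0.1,0],[1.7,0,0,0.1,0],[2.5,0,0,0.1,0],[3,0,0,-1,0],[3,0,0,-5,0]]]'

```text
t: 40.1
tool_pos: [0.557, 0.2355, 0.0438]
tool_rot: [-2.24, -2.197, 0.011]
contact_force: [0.4, 0.0, -0.2]
opening: 0.0298
grip_force: 0.0
```

servo_tool --increments '[[[3,0,0,-4,0],[4,-4,-2,-4,8.5],[4,-8,-4,-4,17],[4,-12,-6,-4,25.5],[4,-16,-8,-4,34]]]'

```text
t: 40.6
tool_pos: [0.4772, 0.0769, 0.0885]
tool_rot: [2.79, 1.44, 0.004]
contact_force: [1.5, 0.5, -0.7]
opening: 0.0401
grip_force: 0.0
```

servo_tool --increments '[[[4,0,0,0,8.5],[4,0,0,0,17],[4,0,0,0,25.5],[4,0,0,0,34],[4,0,0,0,42.5]]]'

```text
t: 41.1
tool_pos: [0.478, 0.078, 0.0884]
tool_rot: [3.124, 0.33, 0.005]
contact_force: [0.0, 0.7, -0.0]
opening: 0.0397
grip_force: 0.0
```

```bash
python3 - <<'E'
from h import *
look()
d=snap('top')
i=d['img'].astype(int);r,g,b=i[...,0],i[...,1],i[...,2];M=lambda x:x.astype(np.uint8)
print('tab',rect(d,M((r>b+90)&(r>200)&(g>90)),.050,(370,180,480,285)))
print('lid',rect(d,M((i.min(2)>150)),.026,(380,180,480,285)))
to(.5012,-.2525,.1,-8)
# tray walls (dark lines) along y at two x
for x in (.556,):
    for z in (.003,): 
        l=[proj(d,[x,y,z])[0] for y in np.arange(.16,.335,.001)]
        v=[int(cv2.remap(d['img'][:,:,2],np.float32([[p[0]]]),np.float32([[p[1]]]),1)[0,0]) for p in l]
        print([(round(.16+k*.001,3),q) for k,q in enumerate(v) if q<160])
E
```

```text
table []
dish []
tray [(array([0.5858, 0.2957]), array([586.6, 294.3]), array([16.6, 49.6]), 0.3, 154), (array([0.5849, 0.1864]), array([584.8, 186.9]), array([16.6, 28.4]), 0.3, 100), (array([0.5604, 0.2366]), array([560.8, 236. ]), array([16.6, 37.9]), 0.3, 130), (array([0.529 , 0.2924]), array([529.9, 291.9]), array([16.5, 47.2]), 0.3, 152), (array([0.5295, 0.1956]), array([529.2, 194.4]), array([14.1, 16.5]), 0.3, 48)]
tab [(array([ 0.5015, -0.2528]), array([ 501.3, -252.7]), array([23.9, 11.7]), 83.1, 55)]
lid [(array([ 0.6747, -0.1448]), array([ 672.3, -145.6]), array([ 4.7, 19.1]), 89.8, 18), (array([ 0.56  , -0.2613]), array([ 559.5, -261.6]), array([150.8, 153. ]), 0.3, 3280)]
t 41.2 tcp [0.478  0.0781 0.0882] yaw 12.4 open 0.0398 grip 0.0 F [-0.1  0.1 -0.5] q6 1.36
go xyz cm [-4.84 32.78 -1.18] turn 20.4
[(0.16, 124), (0.161, 123), (0.162, 123), (0.163, 121), (0.164, 118), (0.165, 120), (0.166, 146), (0.219, 153), (0.239, 156), (0.26, 158), (0.328, 157), (0.329, 133), (0.33, 127), (0.331, 123), (0.332, 121), (0.333, 122), (0.334, 123)]
```

Every coupon is in its row: medium at y 0.237, shorts near 0.188, longs at 0.292 and 0.296. The dish and the table are clear. Back to the lid.

servo_tool --increments '[[[4,-0.7,4.8,0,5],[4,-1.4,9.6,0,10],[4,-2.1,14.4,0,15],[4,-2.8,19.2,0,20.4],[4,-3.5,24,0,20.4]]]' --newtons 20

```text
t: 41.7
tool_pos: [0.495, -0.166, 0.0879]
tool_rot: [3.133, -0.215, 0.004]
contact_force: [0.8, 0.7, -0.6]
opening: 0.0401
grip_force: 0.0
```

```bash
python3 -c "
from h import *
to(.5013,-.2526,.08,-8)"
```

```text
t 41.7 tcp [ 0.495  -0.166   0.0879] yaw -7.9 open 0.0401 grip 0.0 F [ 0.8  0.7 -0.6] q6 1.24
go xyz cm [1.81 8.49 0.8 ] turn 0.1
```

servo_tool --increments '[[[4,0.9,4.5,0,0],[4,1.8,8.6,0,0],[4,1.8,8.6,0,0],[4,1.8,8.6,0.8,0],[4,1.8,8.6,0.8,0]]]'

```text
t: 42.2
tool_pos: [0.4996, -0.25, 0.0772]
tool_rot: [-3.133, 0.215, 0.003]
contact_force: [-0.4, 0.1, -0.3]
opening: 0.04
grip_force: 0.0
```

```bash
python3 -c "
from h import *
to(.5013,-.2526,.0284,-8)"
```

```text
t 42.2 tcp [ 0.4996 -0.25    0.0772] yaw -7.9 open 0.04 grip 0.0 F [-0.4  0.1 -0.3] q6 1.11
go xyz cm [0.21 0.24 4.88] turn 0.1
```

servo_tool --increments '[[[4,0.1,0.2,2,0],[4,0.1,0.2,4,0],[4,0.1,0.2,5.1,0],[4,0.1,0.2,5.1,0],[3.2,0.1,0.2,5.1,0]]]'

```text
t: 42.7
tool_pos: [0.5013, -0.253, 0.0277]
tool_rot: [-3.134, 0.217, 0.0]
contact_force: [0.2, -0.1, 0.3]
opening: 0.0318
grip_force: 0.0
```

servo_tool --increments '[[[2.8,0,0,0,0],[2.6,0,0,0,0],[2.56,0,0,0,0],[2.56,0,0,0,0],[2.56,0,0,0,0]]]'

```text
t: 43.2
tool_pos: [0.502, -0.2538, 0.0287]
tool_rot: [3.134, -0.219, 0.003]
contact_force: [-0.7, 3.4, 6.0]
opening: 0.0259
grip_force: 6.1
```

```bash
python3 -c "
from h import *
to(.5013,-.2526,.0284,-8)"
```

```text
t 43.2 tcp [ 0.502  -0.2538  0.0287] yaw -8.0 open 0.0259 grip 6.1 F [-0.7  3.4  6. ] q6 1.11
go xyz cm [-0.08 -0.11  0.03] turn 0.0
```

servo_tool --increments '[[[2.575,0.2,0,-0.5,0],[2.575,0.4,0,-1,0],[2.575,0.6,0,-1.6,0],[2.575,0.8,0,-2.2,0],[2.58,0.8,0,-2.2,0]]]'

```text
t: 43.7
tool_pos: [0.51, -0.2554, 0.0508]
tool_rot: [3.133, -0.219, 0.003]
contact_force: [0.4, -0.6, -0.7]
opening: 0.0259
grip_force: 3.7
```

servo_tool --increments '[[[2.58,0,0,0,0],[2.58,0,0,0,0]]]'

```text
t: 43.9
tool_pos: [0.5089, -0.2547, 0.0492]
tool_rot: [-3.134, 0.219, 0.0]
contact_force: [-0.1, 0.5, -0.9]
opening: 0.0257
grip_force: 3.7
```

```bash
python3 -c "
from h import *
o,p,R=st();to(.5013,-.2526,.0284,-8)
tiltfit((p[0],p[1],p[2]+.0096))"|head -8
```

```text
t 43.9 tcp [ 0.5089 -0.2547  0.0492] yaw -8.0 open 0.0257 grip 3.7 F [-0.1  0.5 -0.9] q6 1.12
go xyz cm [-0.78 -0.1   2.08] turn 0.0
0.0 3.0 -2.55 4.54 [ 0.642 -0.273  0.024] [ 0.566 -0.263  0.024]
0.04 2.0 -2.54 3.97 [ 0.641 -0.273  0.018] [ 0.565 -0.263  0.022]
0.08 1.5 -2.52 3.43 [ 0.639 -0.273  0.013] [ 0.563 -0.262  0.019]
0.12 0.75 -2.52 2.91 [ 0.637 -0.273  0.008] [ 0.562 -0.262  0.017]
0.16 0.75 -2.48 2.43 [ 0.635 -0.272  0.003] [ 0.56  -0.262  0.015]
0.2 1.25 -2.44 1.98 [ 0.633 -0.272 -0.002] [ 0.558 -0.262  0.013]
```

servo_tool --increments '[[[2.2,0,0,0,0],[2.2,0,0,0,0],[2.2,0,0,-1.5,0],[2.2,-1,0,-3.5,0],[2.2,-3,0,-5,0]]]' --newtons 40

```text
t: 44.45
tool_pos: [0.4803, -0.2511, 0.1019]
tool_rot: [3.133, -0.218, 0.003]
contact_force: [-0.7, -0.4, -1.1]
opening: 0.0246
grip_force: 39.4
```

servo_tool --increments '[[[2.2,0,-2.5,0,0],[2.2,0,-6,0,0],[2.2,0,-9.5,0,0],[2.2,0,-13,0,0],[2.2,0,-16.5,0,0]]]'

```text
t: 44.95
tool_pos: [0.5026, -0.0859, 0.1008]
tool_rot: [3.134, -0.219, 0.002]
contact_force: [0.3, 0.0, -0.9]
opening: 0.024
grip_force: 39.4
```

servo_tool --increments '[[[2.2,0.5,-3.5,0,0],[2.2,1.5,-6.5,0,0],[2.2,2.5,-9,0,0],[2.2,3.5,-10.2,0,0],[2.2,4,-10.2,0,0]]]'

```text
t: 45.45
tool_pos: [0.5572, 0.0091, 0.1003]
tool_rot: [3.134, -0.215, 0.002]
contact_force: [-0.4, -0.3, -0.8]
opening: 0.0242
grip_force: 39.4
```

```bash
python3 -c "
from h import *
o,p,R=st();to(.5563,.0085,.0545,-8)
tiltfit((p[0],p[1],p[2]+.0096))"|head -9
```

```text
t 45.45 tcp [0.5572 0.0091 0.1003] yaw -7.9 open 0.0242 grip 39.4 F [-0.4 -0.3 -0.8] q6 1.59
go xyz cm [-0.08  0.07  4.58] turn 0.1
0.0 2.5 -1.76 3.98 [ 0.69  -0.01   0.075] [0.615 0.001 0.075]
0.04 1.75 -1.84 3.56 [ 0.689 -0.009  0.07 ] [0.613 0.001 0.073]
0.08 1.25 -1.92 3.13 [ 0.687 -0.009  0.064] [0.612 0.001 0.07 ]
0.12 1.0 -1.96 2.75 [ 0.685 -0.009  0.059] [0.61  0.002 0.068]
0.16 0.75 -1.97 2.38 [ 0.683 -0.009  0.054] [0.608 0.002 0.066]
0.2 0.75 -1.95 2.03 [ 0.681 -0.008  0.049] [0.607 0.002 0.064]
0.24 1.0 -1.93 1.75 [ 0.678 -0.008  0.044] [0.605 0.002 0.062]
```

servo_tool --increments '[[[2.2,-0.1,0.1,2,0],[2.2,-0.1,0.1,3.5,0],[2.2,-0.1,0.1,4.4,0],[2.2,-0.1,0.1,4.6,0],[2.2,-0.1,0.1,4.6,0]]]'

```text
t: 46.0
tool_pos: [0.5546, 0.007, 0.0531]
tool_rot: [3.134, -0.22, -0.002]
contact_force: [0.1, 0.1, -0.6]
opening: 0.0238
grip_force: 39.5
```

servo_tool --increments '[[[2.57,0,0,0,0],[2.58,0,0,0.2,0],[2.58,0,0,0.4,0],[2.58,0,0,0.4,0],[2.58,0,0,0.4,0]]]' --newtons 20

```text
t: 46.5
tool_pos: [0.5551, 0.0075, 0.0496]
tool_rot: [-3.134, 0.219, -0.001]
contact_force: [0.7, -0.0, -0.5]
opening: 0.0256
grip_force: 3.7
```

```bash
python3 -c "
from h import *
o,p,R=st();to(.5477,.0098,.0294,-8)
d=snap('scene');tiltfit((p[0],p[1],p[2]+.0096),d=d)
cv2.imwrite('pics/s7.png',cv2.resize(d['img'][220:320,280:380,::-1],None,fx=6,fy=6,interpolation=cv2.INTER_CUBIC))"|head -9
```

```text
t 46.5 tcp [0.5551 0.0075 0.0496] yaw -8.0 open 0.0256 grip 3.7 F [ 0.7 -0.  -0.5] q6 1.59
go xyz cm [-0.77 -0.13  2.02] turn 0.0
0.0 1.75 -1.54 3.26 [ 0.688 -0.011  0.024] [ 0.613 -0.001  0.024]
0.04 1.25 -1.62 2.85 [ 0.687 -0.011  0.019] [ 0.611 -0.     0.022]
0.08 0.75 -1.69 2.47 [ 0.685 -0.011  0.014] [ 0.61 -0.    0.02]
0.12 0.25 -1.72 2.13 [ 0.683 -0.011  0.008] [0.608 0.    0.018]
0.16 0.75 -1.75 1.82 [ 0.681 -0.01   0.003] [0.606 0.    0.015]
0.2 1.0 -1.74 1.57 [ 0.679 -0.01  -0.002] [0.605 0.001 0.013]
0.24 1.25 -1.7 1.36 [ 0.676 -0.01  -0.007] [0.603 0.001 0.011]
```

View pics/s7.png

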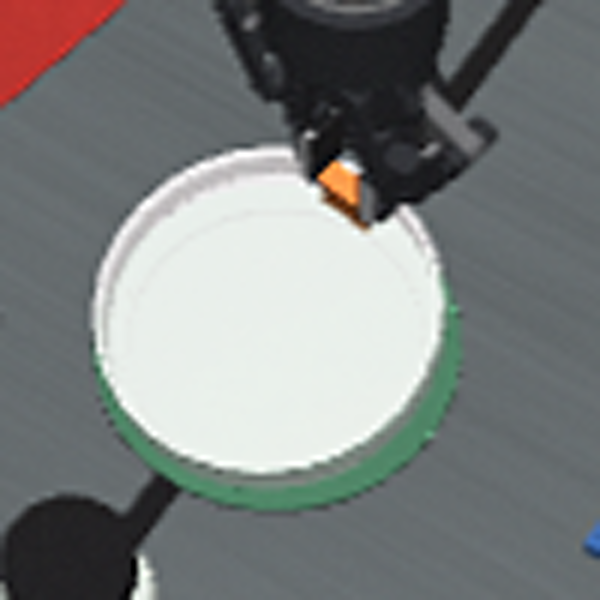

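The lid is tilted with its tab side up at (340,195), and its far edge is down on the plate (skirt bottom at about (265,475) over green). I'll hold a moment more, then lower along the arc.

servo_tool --increments '[[[2.58,0.1,-0.1,-0.2,0],[2.58,0.1,-0.1,-0.2,0],[2.58,0.1,-0.1,-0.2,0],[2.58,0.1,-0.1,-0.2,0],[2.58,0,-0.1,0,0]]]'

```text
t: 47.05
tool_pos: [0.5553, 0.0084, 0.0497]
tool_rot: [3.134, -0.219, 0.001]
contact_force: [0.6, 0.0, -1.0]
opening: 0.0261
grip_force: 3.7
```

servo_tool --increments '[[[2.575,-0.15,0,0.4,0],[2.575,-0.3,0,0.8,0],[2.575,-0.45,0,1.2,0],[2.575,-0.6,0,1.6,0],[2.575,-0.75,0,1.9,0]]]'

```text
t: 47.55
tool_pos: [0.5475, 0.0095, 0.0299]
tool_rot: [3.134, -0.219, -0.0]
contact_force: [-0.1, -0.5, 1.3]
opening: 0.0261
grip_force: 3.8
```

servo_tool --increments '[[[2.575,0,0,0.1,0],[2.575,0,0,0.1,0],[2.575,0,0,0.1,0]]]'

```text
t: 47.85
tool_pos: [0.5476, 0.0095, 0.0297]
tool_rot: [3.134, -0.219, -0.0]
contact_force: [-2.0, 0.5, 2.9]
opening: 0.0258
grip_force: 4.0
```

```bash
python3 -c "
from h import *
o,p,R=st();to(.5477,.0098,.0294,-8)
tiltfit((p[0],p[1],p[2]+.0096))"|head -6
```

```text
t 47.85 tcp [0.5476 0.0095 0.0297] yaw -8.0 open 0.0258 grip 4.0 F [-2.   0.5  2.9] q6 1.59
go xyz cm [ 0.   -0.03  0.03] turn 0.0
0.0 0.25 -1.44 2.09 [ 0.681 -0.009  0.004] [0.605 0.001 0.004]
0.04 0.75 -1.56 1.78 [ 0.679 -0.009 -0.001] [0.604 0.002 0.002]
0.08 1.0 -1.66 1.52 [ 0.678 -0.009 -0.006] [ 0.602  0.002 -0.   ]
0.12 1.5 -1.73 1.35 [ 0.676 -0.009 -0.012] [ 0.601  0.002 -0.002]
```

Flat, with contact felt. Release and check.

servo_tool --increments '[[[2.6,0,0,0,0],[2.65,0,0,0,0],[2.9,0,0,0,0],[3.5,0,0,0,0],[4.2,0,0,0,0]]]'

```text
t: 48.4
tool_pos: [0.5477, 0.0095, 0.0295]
tool_rot: [-3.134, 0.219, -0.0]
contact_force: [-1.1, 0.1, 0.3]
opening: 0.042
grip_force: 0.0
```

servo_tool --increments '[[[4.2,0,0,-2,0],[4.2,0,0,-5,0],[4.2,0,0,-9,0],[4.2,-4,-2,-13,0],[4.2,-8,2,-15,0]]]'

```text
t: 48.9
tool_pos: [0.4789, 0.0099, 0.177]
tool_rot: [-3.133, 0.211, -0.008]
contact_force: [0.9, -1.6, 0.9]
opening: 0.042
grip_force: 0.0
```

servo_tool --increments '[[[4.2,-3,4.5,0,0],[4.2,-5,9,0,0],[4.2,-5,13,0,0],[4.2,-5,17,0,0],[4.2,-5,20,0,0]]]'

```text
t: 49.4
tool_pos: [0.3996, -0.1855, 0.1737]
tool_rot: [3.133, -0.221, 0.002]
contact_force: [0.2, -0.2, 0.6]
opening: 0.0421
grip_force: 0.0
```

```bash
python3 - <<'E'
from h import *
look()
d=snap('top');a=cv2.imread('pics/top0.png')[:,:,::-1]
M=lambda x:x.astype(np.uint8)
for i in (a,d['img']):
    i=i.astype(int);r,g,b=i[...,0],i[...,1],i[...,2]
    print('tab',rect(d,M((r>b+60)&(r>190)),.051,(290,215,345,250)))
    print('white',rect(d,M(i.min(2)>170),.027,(280,172,357,250)))
    print('dish',rect(d,M((r>150)|((g>r+20)&(g>b+5))),.004,(280,172,357,250)))
    print('lid',rect(d,M(i.min(2)>150),.027,(380,180,480,285)))
s=snap('scene')
tiltfit((.548,.0097,.039),d=s)
C=np.hstack([cv2.resize(x,None,fx=5,fy=5,interpolation=cv2.INTER_CUBIC) for x in (d['img'][170:255,280:360],s['img'][235:310,287:367][:75])] if 0 else [cv2.resize(d['img'][170:270,175:360],None,fx=4.2,fy=4.2,interpolation=cv2.INTER_CUBIC)])
cv2.imwrite('pics/t4.png',C[:,:,::-1])
E
```

```text
table []
dish [(array([0.606, 0.   ]), array([606.1,  -0.7]), array([152.1, 149. ]), 0.3, 3339)]
tray [(array([0.5858, 0.2957]), array([586.6, 294.3]), array([16.6, 49.6]), 0.3, 154), (array([0.5849, 0.1864]), array([584.8, 186.9]), array([16.6, 28.4]), 0.3, 100), (array([0.5604, 0.2366]), array([560.8, 236. ]), array([16.6, 37.9]), 0.3, 130), (array([0.529 , 0.2924]), array([529.9, 291.9]), array([16.5, 47.2]), 0.3, 152), (array([0.5293, 0.1892]), array([529.2, 188.5]), array([14.1, 28.3]), 0.3, 86)]
tab [(array([0.5481, 0.0096]), array([547.7,   9.5]), array([11.5, 23. ]), 0.3, 56)]
white [(array([0.6066, 0.0017]), array([605.3,   1.7]), array([151.8, 151.8]), 45.3, 3272)]
dish [(array([0.606 , 0.0017]), array([606.8,   1.7]), array([162.7, 162.8]), 45.3, 3719)]
lid [(array([ 0.6745, -0.1447]), array([ 672.2, -145.5]), array([ 4.7, 19.1]), 89.8, 18)]
tab [(array([0.5475, 0.0088]), array([547.5,   8.6]), array([24.8, 11.3]), 78.9, 55)]
white [(array([6.059e-01, 2.000e-04]), array([6.053e+02, 5.000e-01]), array([151.3, 150.6]), 0.3, 3275)]
dish [(array([0.606 , 0.0017]), array([606.8
[... 286 characters left out ...]
.678 -0.009 -0.007] [ 0.602  0.002 -0.001]
0.12 1.5 -1.84 1.3 [ 0.676 -0.008 -0.012] [ 0.601  0.002 -0.003]
0.16 1.75 -1.88 1.24 [ 0.674 -0.008 -0.017] [ 0.599  0.003 -0.005]
0.2 2.0 -1.9 1.33 [ 0.672 -0.008 -0.022] [ 0.597  0.003 -0.007]
0.24 2.25 -1.87 1.45 [ 0.669 -0.007 -0.027] [ 0.596  0.003 -0.009]
0.28 2.5 -1.83 1.66 [ 0.666 -0.007 -0.032] [ 0.594  0.003 -0.011]
0.32 2.5 -1.76 1.9 [ 0.664 -0.007 -0.037] [ 0.592  0.004 -0.012]
0.36 2.5 -1.67 2.16 [ 0.66  -0.006 -0.041] [ 0.59   0.004 -0.014]
0.4 2.75 -1.54 2.43 [ 0.657 -0.006 -0.046] [ 0.587  0.004 -0.016]
0.44 3.0 -1.4 2.68 [ 0.654 -0.005 -0.05 ] [ 0.585  0.004 -0.017]
0.48 3.25 -1.22 2.99 [ 0.65  -0.005 -0.054] [ 0.583  0.005 -0.019]
```

View pics/t4.png

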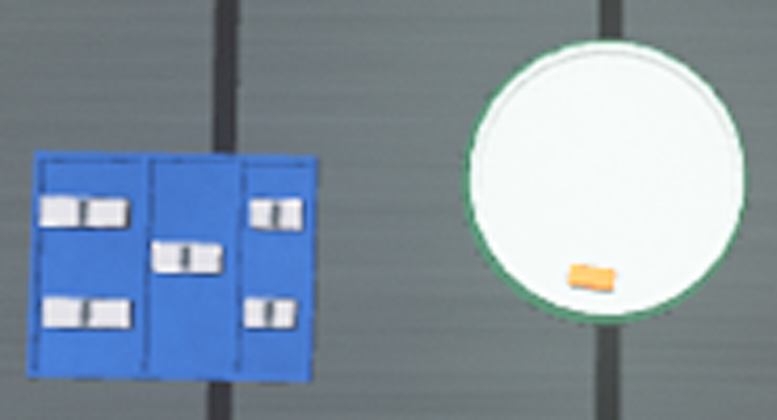

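The final picture shows the lid flat and centred on the dish (tab at crop (592,277)) with a rim of green all round. All five coupons lie across their rows. Hand in.

```bash
python3 -c "
from h import *
print(ctrl.finish_job())"
```

```text
the job is handed in; nothing more can be done
None
```

I handed the job in, but the station gave no verdict. By my last pictures all five coupons lie across their right rows, and the lid went back far edge first and sits flat within about 2 mm of centre on the dish. The two tipping steps were judged only from image fits (about 0.13–0.16 rad).

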